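Crib the moulded slats on the tray and slide it under the cooling bridge

TASK

One yellow slat already lies across the tray's metal rails; finish the airy crosswise tower: lay the other yellow slat across the rails over the free yellow band, and the two white slats crosswise on top of the yellow ones, one above each rail, all centred and square. Then push the loaded tray along its lane under the cooling bridge until it is fully home against the stop, with the tower still in order. Leave the spool, the tin and everything else on the bench where they are.

Things in the scene. Friction and masses are not known exactly. Their poses are not given: they have to be found in the camera images.
- bridge: white cooling bridge, fixed: a fan hood (182 x 110 mm in its x and y, underside 58 mm, top 98 mm above the bench) on two side walls, over a lane 150 mm wide along its y axis (inner faces at x = +-75 mm, y from -55 to 55 mm). Origin on the bench, mid-lane under the hood. The tray enters from the -y side and moves towards +y
- bridge_mouth (a point): mouth of the bridge's lane, on the bench, at the bridge's x = 0, y = -110 mm. Two orange guides 22 mm high funnel in from x = +-95 mm here to x = +-75 mm at y = -55 mm
- bridge_stop (a point): middle of the face of the orange stop bar (22 mm high) at the far end of the lane, on the bench, at the bridge's x = 0, y = 75 mm. The tray is home when its front edge rests on it; the tray's origin is then at the bridge's origin
- tray: loose low plywood tray, a solid slab 136 mm in x, 18 mm thick, from y = -115 mm (rear) to 75 mm (front edge, towards the bridge), 0.35 to 0.7 kg. Origin on its underside at the middle of the tower's place. Aluminium rails along y at x = +-42 mm, 10 mm wide, y -65 to 65 mm, tops 26 mm above the bench. Yellow bands painted across it at y = +-42 mm show where the yellow slats go
- tray_rear (a point): middle of the tray's rear edge face, the one to push, half-way up (9 mm), at the tray's x = 0, y = -115 mm; a black strip lies on top along it. Axes as the tray's
- slat_yellow_a_mid (a point): yellow moulded plastic slat, 120 x 20 x 12 mm (x, y, z), about 30 g; it starts already in its place, across the rails over the front band (tray y = +42 mm, within 4 mm). The point is the slat's centre, x along its length, z up
- slat_yellow_b_mid (a point): yellow moulded plastic slat, 120 x 20 x 12 mm (x, y, z), about 30 g; it starts flat on the bench at any yaw. The point is the slat's centre, x along its length, z up
- slat_white_a_mid (a point): white moulded plastic slat, 120 x 20 x 12 mm (x, y, z), about 30 g; it starts flat on the bench at any yaw. The point is the slat's centre, x along its length, z up
- slat_white_b_mid (a point): white moulded plastic slat, 120 x 20 x 12 mm (x, y, z), about 30 g; it starts lying flat across the top of the spool, at any yaw. The point is the slat's centre, x along its length, z up
- gear: flat orange printed gear wheel lying on the bench, 66 mm in diameter, 10 mm high, loose; leave it. Origin at the centre of its underside
- spool: small loose spool lying flat, grey flanges 76 mm in diameter, 45 mm high, 0.25 kg, a white slat on top of it; leave it in its place. Origin at the centre of its underside
- tin: round steel tin with a blue lid, 54 mm in diameter, 42 mm high, loose; leave it. Origin at the centre of its underside
- pinion: small white printed gear standing on its face, 38 mm in diameter, 28 mm high, loose, among the slats; leave it. Origin at the centre of its underside
- cutters: flush cutters with blue handles lying on the bench, about 150 mm long along their x, 60 mm wide, 10 mm high, loose; leave them. Origin at the pivot, handles towards -x
- screwdriver: screwdriver lying on the bench, about 160 mm long along its x, loose; leave it. Origin on its underside, about half-way along
- glue: yellow bottle standing upright, 44 mm in diameter, 100 mm high, loose; leave it. Origin at the centre of its underside
Not all that is in view belongs to the job. Leave any blue or brown look-alike of the part that bears slat_white_b_mid alone.

How it is judged:
By the outcome, as a careful person would: the job done as asked, in the order asked, and still so for the second after the job is handed in, with the robot touching nothing.
It also fails if it takes over 72 s, if anything falls off the work surface, if the arm or the gripper's body presses on something with over 40 N, if the wrist force passes 120 N, or if a joint passes its speed limit or range.

ROBOT

A 7-joint arm with a two-finger parallel gripper is mounted at the origin on the work surface. World frame = base frame: x ahead of the robot, y to its left, z up, the work surface at z = 0. Lengths are in m, angles in rad, forces in N, time in s.
With the tool pointing down it reaches from about 0.425 to 0.925 m from the base axis. Payload 6.8 kg.
Tool frame: the origin (TCP) lies on the centre line of the jaws, within the pads' length; the fingertips stand 17 mm ahead of it and the grasp point (between the pads) lies 2 mm behind it; z points along the fingers, y is the direction in which the jaws open and shut (so a half turn about z gives the same grasp; the last joint's range is limited). The gripper opens to 88 mm and grips with 3 to 60 N. Pads are 20 mm wide; open, the fingers measure 115 mm over their backs; the gripper's body (75 mm by 178 mm) begins 61 mm behind the grasp point.
Start: joints at [-1.395, 0.477, 0.022, 1.555, -0.011, 1.109, -0.083], TCP at [0.189, 0.648, 0.214] pointing down, gripper open.
Joint ranges: [-2.96, 2.96], [-0.34, 2.1], [-1.41, 1.46], [0.24, 2.44], [-1.37, 4.51], [0.17, 1.92], [-2.96, 2.96]. Speed limits (rad/s): [2.39, 2.39, 3.14, 3.14, 3.14, 3.14, 3.14].

INTERFACE

Orientations are given as a unit quaternion [x, y, z, w].
In Python, from bench import observe, optics, r, spotter gives the robot as it stands. The module is installed in compiled form; this text tells all that it offers.
- The arm moves only by the tool step_arm, never from a script. Its argument "rows" is a list of rows, each an object of numbers: "dx", "dy", "dz": the shift along the tool's x, y, z in cm; "yaw": the turn about the tool's z in rad. A call has exactly 8 rows; each row is the pose to reach, as a shift and turn from the pose measured when the call began, along the tool's axes at that moment; what a row does not reach only later rows make up. A row lasts 1/8 s, in which the tool goes at most 62.5 mm and 10.7 degrees, less where a joint would pass 70% of its speed; a pose out of reach is approached as far as the arm can. A call with a gripper value outside its range is refused whole. "grip" is the opening, from 0 (shut) to 1 (fully open), set as the call begins (left out, the last holds). The fingers move at their own pace and stop on an object; "newtons" is the grip in N (left out, the last holds). Time passes only in rows, so rows that repeat a pose let the fingers close, or fill a call up. It gives the time, the measured TCP pose, the force and the opening at its end, in the units of the state.
- observe(): the state, without advancing time (a new reading comes with each control period).
- optics.read_camera(name): name is "side" or "top" or "wrist"; returns a dict with "img" (384x512x3 uint8, red, green, blue), "z_map" (384x512 float32, m along the optical axis (not along the pixel's ray), 0 where there is no reading), "fx", "fy", "cx", "cy" (pixels), "k1" (the pictures are not rectified: a ray, as slopes to the right and down, at radius r is drawn at 1 + k1 r^2 times it, then the intrinsics apply), "R" (3x3) and "t" (3): a world point X has camera coordinates R X + t. Camera axes: x right, y down, z forward; pixel columns grow to the right and rows downward; lengths in m; the calibration is good to about 2 mm. A picture is of the moment at which its call begins.
- r.close_job(): hands the job in, once; it reports no verdict.
Trained networks look in a picture, given as the dict that the camera call returned (one of the last four; its "shot" number tells which), for a name from the list of things; names that differ only in an ending like _2 or _b are one class to them, and where a whole thing is asked for, a point or a joint stands for the part that bears it (a point fixed in the world has none). Each returns a list of dicts, best first, with "conf" (0 to 1); they miss things now and then, are a little off and sometimes report something else, mostly with a low value. They report only what shows in the picture. A call takes as long as a camera call. They do not tell look-alikes from the thing itself.
- spotter.look_for(picture, label): "xyz" ([x, y, z] in m, in the coordinates of the camera as it stood for that picture, good to about 4 mm: the middle of the surface that is visible of it).
- spotter.silhouettes(picture, label): "mask" (384x512 bool, what is visible of it).
The state is a dict: "clock": time; "qpos": joint angles; "joint_velocities": joint speeds; "joint_torque": joint torques, N m; "tcp_pos": TCP position; "ee_rot": TCP orientation; "ft_force": force on the tool from outside, world axes, zero at the start; "wrist_torque": the same for the moment, N m; "width": finger opening in m.
Only numpy, scipy, OpenCV 4.12 (cv2) and the standard library are available. Lean on these libraries where they do the work, as an engineer would, in place of code of your own. Each camera call takes 0.05 s, during which the arm holds its last target.

## Working session

There is one attempt and no reset: what is moved stays moved. The work goes in short steps, Python scripts to look and compute and a tool call to move; the robot and the scene stay as the last step left them, time stands still between calls to the robot, and variables do not carry over. Pictures are saved under pics/ and viewed, and the job is handed in when it is done.

Besides the shell and the picture viewer there is one more tool, called after "Request:" by a JSON object that holds its "api" and its "payload", one argument or row to a line. step_arm: Moves the arm, as the interface text tells. Its arguments: {"type":"object","properties":{"rows":{"type":"array"},"grip":{"type":"number"},"newtons":{"type":"number"}},"required":["rows"]}

```bash
mkdir -p pics; ls
cat > h.py <<'E'
import numpy as np, cv2
from bench import observe, optics, r, spotter
from scipy.spatial.transform import Rotation as Rot
def save(p,n,scale=1.5):
    im=cv2.cvtColor(p["img"],cv2.COLOR_RGB2BGR)
    cv2.imwrite("pics/%s.png"%n,cv2.resize(im,None,fx=scale,fy=scale))
def undist(p,uv):
    uv=np.atleast_2d(np.asarray(uv,float))
    K=np.array([[p["fx"],0,p["cx"]],[0,p["fy"],p["cy"]],[0,0,1]])
    return cv2.undistortPoints(uv[:,None],K,np.array([p["k1"],0,0,0.]))[:,0]
def ray_plane(p,uv,z):
    s=undist(p,uv); d=np.c_[s,np.ones(len(s))]@p["R"]  # R^T d
    o=-p["R"].T@p["t"]
    k=(z-o[2])/d[:,2]
    return o+d*k[:,None]
def cloud(p):
    v,u=np.mgrid[0:384,0:512]
    s=undist(p,np.c_[u.ravel(),v.ravel()])
    z=p["z_map"].ravel()
    c=np.c_[s*z[:,None],z]
    return ((c-p["t"])@p["R"]).reshape(384,512,3)
def proj(p,X):
    c=np.atleast_2d(X)@p["R"].T+p["t"]
    s=c[:,:2]/c[:,2:]; rr=(s**2).sum(1)
    s=s*(1+p["k1"]*rr)[:,None]
    return s*[p["fx"],p["fy"]]+[p["cx"],p["cy"]]
def c2w(p,x): return p["R"].T@(np.array(x)-p["t"])
E
python3 - <<'E'
from h import *
o=observe()
for k,v in o.items(): print(k,np.round(v,4))
for n in ["top","side","wrist"]:
    p=optics.read_camera(n); save(p,n+"0")
    print(n,p["shot"],p["fx"],p["cx"],p["cy"],p["k1"],-p["R"].T@p["t"]); print(np.round(p["R"],3))
E
```

```text
pics
clock 0.0
qpos [-1.3951  0.4778  0.0224  1.5565 -0.0115  1.1093 -0.0831]
joint_velocities [ 0.0007 -0.0009 -0.0001  0.0009 -0.      0.      0.0011]
joint_torque [-2.00000e-04 -5.82864e+01  1.53450e+00 -2.72613e+01 -5.43000e-02
  1.71000e-02  2.00000e-04]
tcp_pos [0.1888 0.6474 0.2132]
ee_rot [ 1.414e-01  9.899e-01 -9.000e-04 -1.000e-04]
ft_force [-0.9633  0.4543 -0.1967]
wrist_torque [-0.016  -0.0143  0.0025]
width 0.0876
top 1 432.46440168845413 250.1543785194112 194.96874458452652 -0.020051712073161053 [ 0.40216616 -0.09156011  1.32751218]
[[-0.02  -1.    -0.02 ]
 [-0.996  0.022 -0.082]
 [ 0.082  0.018 -0.996]]
side 2 397.17519402660804 250.5491132479537 190.1516883418207 -0.11314122335903536 [ 0.03241856 -0.83828547  0.75359985]
[[ 0.863 -0.505  0.003]
 [-0.312 -0.54  -0.782]
 [ 0.396  0.674 -0.624]]
wrist 3 289.458488992463 256.70819594776657 194.5403511224858 -0.01054888995202134 [0.12216868 0.66689731 0.38391927]
[[ 0.28   0.96  -0.002]
 [ 0.929 -0.27   0.253]
 [ 0.242 -0.072 -0.968]]
```

View pics/top0.png

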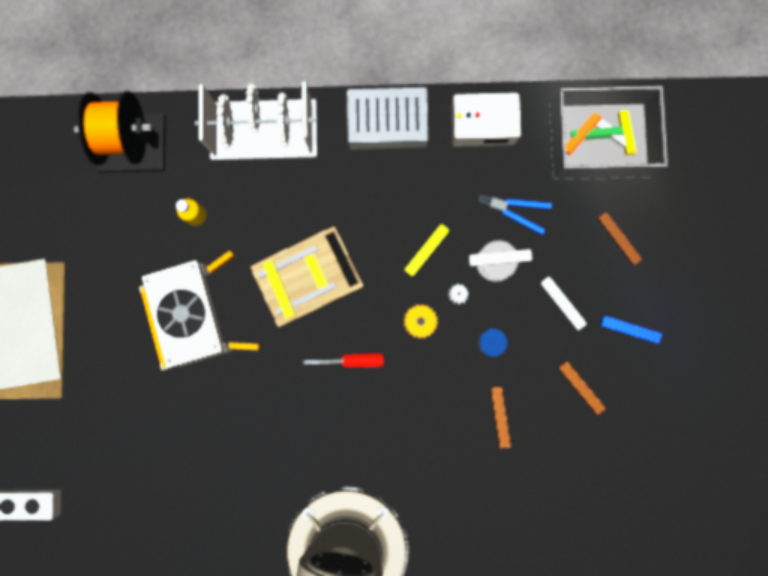

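View pics/side0.png

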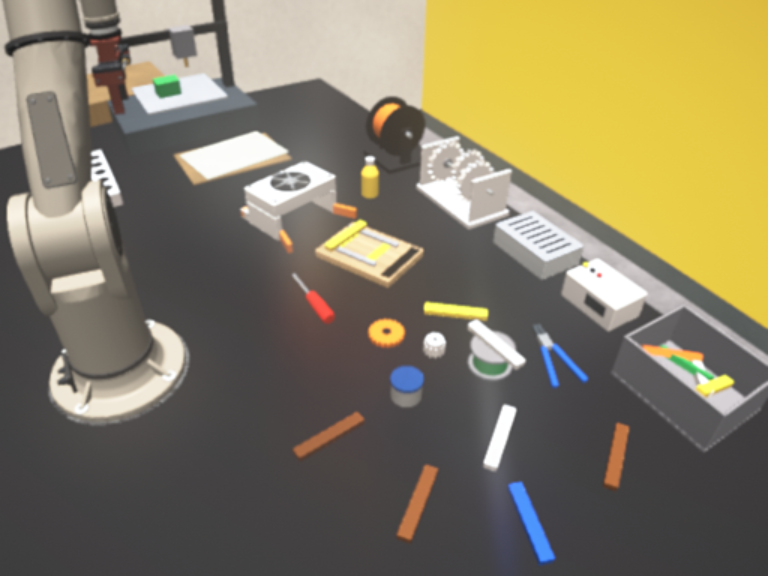

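View pics/wrist0.png

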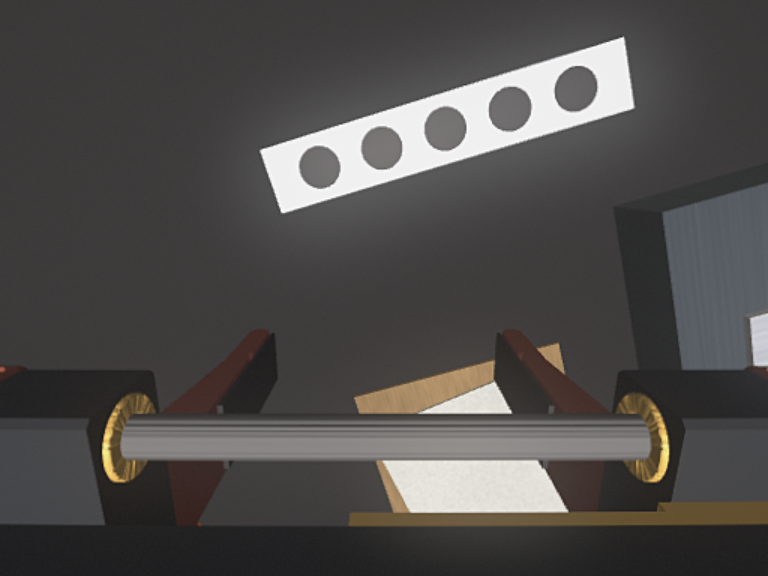

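```bash
cat > meas.py <<'E'
from h import *
def rect(p,C,mask,zlo,zhi):
    m=mask&(p["z_map"]>0)
    P=C[m]; z=np.median(P[:,2])
    k=(P[:,2]>zlo)&(P[:,2]<zhi); P=P[k]
    if len(P)<8: return None
    (c,wh,a)=cv2.minAreaRect((P[:,:2]*1000).astype(np.float32))
    return np.round(c,1),np.round(wh,1),round(a,1),round(float(np.median(P[:,2]))*1000,1),len(P)
E
python3 - <<'E'
from meas import *
for n in ["top","side"]:
  p=optics.read_camera(n); C=cloud(p)
  print(n)
  for l in ["slat_yellow_a_mid","slat_white_a_mid","tray","bridge","spool","tin","pinion","gear","glue","screwdriver","cutters"]:
    L=spotter.silhouettes(p,l)
    for d in L:
        if d["conf"]<0.2: continue
        print(l,round(d["conf"],2),rect(p,C,d["mask"],-0.02,0.3),"uv",[round(1.5*a.mean()) for a in np.nonzero(d["mask"])[::-1]])
E
```

```text
top
slat_yellow_a_mid 0.49 (array([520.7, 125.6]), array([120.6,  26.8]), 22.8, 38.2, 323) uv [279, 288]
slat_white_a_mid 0.57 (array([ 481.9, -445.5]), array([117.4,  19.9]), 35.4, 12.7, 249) uv [561, 302]
tray 0.81 (array([548.5,  75.5]), array([140.5, 193. ]), 23.7, 19.6, 2357) uv [309, 274]
bridge 0.83 (array([479.5, 299.4]), array([211. , 210.6]), 15.5, 94.6, 3000) uv [185, 314]
spool 0.93 (array([ 567.5, -314.5]), array([77.8, 71.8]), 40.2, 45.3, 367) uv [497, 262]
spool 0.67 (array([ 482.6, -445.3]), array([116. ,  21.7]), 36.4, 12.7, 265) uv [561, 302]
tin 0.78 (array([ 406.8, -302.1]), array([58.5, 51.3]), 88.7, 42.6, 278) uv [493, 341]
tin 0.36 (array([480.5, 294.2]), array([204.9, 212. ]), 12.3, 94.7, 2963) uv [185, 314]
pinion 0.43 (array([ 505.6, -235.1]), array([32.3, 31.8]), 45.1, 28.0, 112) uv [458, 293]
gear 0.69 (array([ 453.8, -159.2]), array([64.4, 63.4]), 25.6, 10.7, 365) uv [421, 320]
glue 0.61 (array([676.6, 299.6]), array([38.3, 39.5]), 65.1, 68.9, 237) uv [190, 212]
screwdriver 0.66 (array([375.8, -37. ]), array([79.7, 21.1]), 88.9, 24.2, 203) uv [362, 359]
s
[... 1054 characters left out ...]
([ 509. , -232.3]), array([51.4, 37.6]), 53.1, 20.4, 195) uv [434, 345]
pinion 0.41 (array([548.5,  68.5]), array([139.9, 191.5]), 24.6, 17.8, 1491) uv [373, 257]
gear 0.87 (array([ 452.6, -160.1]), array([66., 66.]), 1.4, 9.3, 341) uv [386, 333]
glue 0.76 (array([718.6, 356.7]), array([184.7,  41.1]), 58.0, 49.7, 268) uv [370, 179]
glue 0.73 (array([ 504.7, -238.3]), array([35.2, 36.9]), 44.0, 23.4, 180) uv [434, 345]
screwdriver 0.51 (array([380.3,   3. ]), array([ 35.2, 174.5]), 0.4, 18.3, 268) uv [316, 303]
cutters 0.68 (array([ 679. , -354.5]), array([149. ,  66.1]), 71.6, 9.7, 422) uv [555, 357]
cutters 0.52 (array([514.8, 357.8]), array([295.6, 334. ]), 11.1, 81.4, 1971) uv [291, 197]
```

```bash
cat > scene.py <<'E'
from meas import *
def mar(P):
    (c,wh,a)=cv2.minAreaRect((P*1000).astype(np.float32)); return np.round(c,1),np.round(wh,1),round(a,1)
def blobs(p,mask,z,amin=60):
    n,lab,st,ce=cv2.connectedComponentsWithStats(mask.astype(np.uint8))
    out=[]
    for i in range(1,n):
        if st[i,4]<amin: continue
        cs,_=cv2.findContours((lab==i).astype(np.uint8),cv2.RETR_EXTERNAL,cv2.CHAIN_APPROX_NONE)
        q=max(cs,key=len)[:,0].astype(float)
        out.append((st[i,4],np.round(ce[i]),)+mar(ray_plane(p,q,z)[:,:2]))
    return out
E
python3 - <<'E'
from scene import *
p=optics.read_camera("top"); C=cloud(p)
hsv=cv2.cvtColor(p["img"],cv2.COLOR_RGB2HSV); H,S,V=[hsv[...,i].astype(int) for i in range(3)]
yel=(H>22)&(H<35)&(S>150)&(V>120)
print("yellow");[print(b) for b in blobs(p,yel,0.012)]
print("yellow z38");[print(b) for b in blobs(p,yel,0.038)]
wh=(S<60)&(V>170)
print("white12");[print(b) for b in blobs(p,wh,0.012)]
# hood by depth
x,y,z=C[...,0],C[...,1],C[...,2]
m=(z>0.085)&(z<0.12)&(x<0.62)&(x>.35)&(y>.2)&(y<.42)&(p["z_map"]>0)
print("hood",mar(C[m][:,:2]),np.median(z[m]))
cs=blobs(p,m,0.098);print(cs)
m=(z>0.012)&(z<0.03)&(x<0.66)&(x>.42)&(y>-.04)&(y<.19)&(p["z_map"]>0)
print("tray",mar(C[m][:,:2]),np.median(z[m]))
m=(z>0.01)&(z<0.05)&(x<0.66)&(x>.42)&(y>-.04)&(y<.19)&(p["z_map"]>0)
print(blobs(p,m,0.018))
big=cv2.resize(p["img"][120:280,90:400],None,fx=2.5,fy=2.5,interpolation=cv2.INTER_CUBIC)
cv2.imwrite("pics/crop0.png",big[...,::-1])
E
```

```text
yellow
(np.int32(274), array([67., 81.]), array([884.4, 505.8]), array([46.4, 61.1]), 1.0)
(np.int32(165), array([418.,  88.]), array([ 832.1, -594.9]), array([91.5, 19.5]), 7.4)
(np.int32(142), array([126., 141.]), array([689.5, 314.1]), array([40.7, 47.4]), 56.2)
(np.int32(328), array([284., 166.]), array([ 596.5, -174.1]), array([ 25., 124.]), 50.2)
(np.int32(134), array([210., 180.]), array([558. ,  53.6]), array([66.8, 18.8]), 23.6)
(np.int32(262), array([186., 193.]), array([521.7, 130.3]), array([121.8,  21.4]), 22.3)
(np.int32(110), array([102., 218.]), array([450.9, 390.1]), array([163.5,   6.5]), 15.7)
(np.int32(326), array([280., 214.]), array([ 450.4, -157.3]), array([60.8, 60.8]), 88.8)
yellow z38
(np.int32(274), array([67., 81.]), array([874.9, 494. ]), array([45.5, 59.9]), 1.0)
(np.int32(165), array([418.,  88.]), array([ 823.6, -584.9]), array([89.7, 19.1]), 7.4)
(np.int32(142), array([126., 141.]), array([683.8, 306.1]), array([39.9, 46.5]), 56.2)
(np.int32(328), array([284., 166.]), array([ 592.6, -172.5]), array([ 24.5, 121.5]), 50.2)
(np.int32(134), array([210., 1
[... 1930 characters left out ...]
]), 23.9)
(np.int32(117), array([305., 195.]), array([ 505. , -236.3]), array([33.5, 33.7]), 88.3)
(np.int32(86), array([120., 208.]), array([477.5, 332.4]), array([31.2, 27.6]), 88.8)
(np.int32(483), array([ 19., 337.]), array([ 93.6, 647.2]), array([ 53.9, 105.4]), 0.8)
(np.int32(1642), array([233., 351.]), array([33.1, -0.7]), array([231.8, 160.3]), 89.3)
hood (array([473.1, 303.8]), array([181.5, 112.1]), 15.4) 0.0954609091824577
[(np.int32(2403), array([121., 209.]), array([473.2, 301.3]), array([181.7, 112.7]), 15.7)]
tray (array([548.6,  71.9]), array([137.1, 190.3]), 24.6) 0.019569615319079362
[(np.int32(2750), array([204., 183.]), array([548.6,  71.6]), array([136.8, 190. ]), 24.7)]
```

View pics/crop0.png

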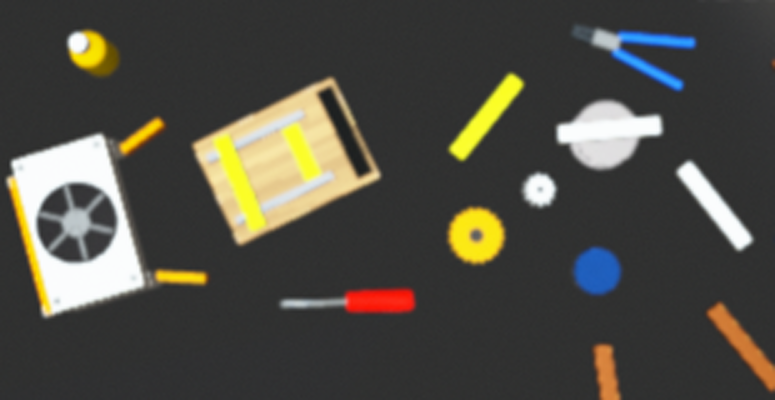

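```bash
cat > go.py <<'E'
from h import *
def pose():
    o=observe(); M=Rot.from_quat(o["ee_rot"]).as_matrix()
    return o,M
def rel(x,y,z,alpha=None):
    o,M=pose(); d=M.T@(np.array([x,y,z])-o["tcp_pos"])*100
    a0=np.degrees(np.arctan2(M[1,0],M[0,0])); yaw=0
    if alpha is not None:
        da=(alpha-a0+180)%360-180; yaw=-np.radians(da)
    print("t",round(o["clock"],2),"tcp",np.round(o["tcp_pos"],4),"alpha",round(a0,2),"w",round(o["width"],4),"F",np.round(o["ft_force"],1),"q7",round(o["qpos"][6],2),"q1",round(o["qpos"][0],2))
    print("dx %.2f dy %.2f dz %.2f yaw %.4f"%(*d,yaw))
E
python3 -c "
from go import *
rel(.45,.22,.214,140.2)"
```

```text
t 1.4 tcp [0.189  0.648  0.2142] alpha 163.74 w 0.0878 F [-0.9  1.  -1.2] q7 -0.08 q1 -1.4
dx -37.04 dy -33.78 dz 0.02 yaw 0.4108
```

Request:
{"api": "step_arm", "payload": {
  "rows": [
    {"dx": -4, "dy": -4, "dz": 0, "yaw": 0.05},
    {"dx": -9, "dy": -8.5, "dz": 0, "yaw": 0.1},
    {"dx": -13.5, "dy": -12.5, "dz": 0, "yaw": 0.16},
    {"dx": -18, "dy": -17, "dz": 0, "yaw": 0.22},
    {"dx": -23, "dy": -21, "dz": 0, "yaw": 0.28},
    {"dx": -27.5, "dy": -25.5, "dz": 0, "yaw": 0.34},
    {"dx": -32, "dy": -29.5, "dz": 0, "yaw": 0.4},
    {"dx": -37, "dy": -33.8, "dz": 0, "yaw": 0.41}
  ],
  "grip": 0.6
}}

```text
clock: 2.4
tcp_pos: [0.4464, 0.2245, 0.2146]
ee_rot: [0.34, 0.94, 0.001, 0.0]
ft_force: [1.2, 0.2, -0.2]
width: 0.0527
```

```bash
python3 -c "
from go import *
rel(.596,-.174,.2,140.2)"
```

```text
t 2.4 tcp [0.4464 0.2245 0.2146] alpha 140.21 w 0.0527 F [ 1.2  0.2 -0.2] q7 0.35 q1 -0.85
dx -37.00 dy -21.05 dz 1.43 yaw 0.0003
```

Request:
{"api": "step_arm", "payload": {
  "rows": [
    {"dx": -5, "dy": -3, "dz": 0.5},
    {"dx": -10, "dy": -6, "dz": 1},
    {"dx": -15, "dy": -9, "dz": 2},
    {"dx": -20.5, "dy": -12, "dz": 3},
    {"dx": -26, "dy": -15, "dz": 4},
    {"dx": -31, "dy": -18, "dz": 5},
    {"dx": -37, "dy": -21, "dz": 6},
    {"dx": -37, "dy": -21, "dz": 6.4}
  ]
}}

```text
invalid input
```

```bash
cat > w.py <<'E'
from scene import *
import go
def wrist(name,color,ztop,amin=150):
    p=optics.read_camera("wrist"); save(p,name)
    hsv=cv2.cvtColor(p["img"],cv2.COLOR_RGB2HSV); H,S,V=[hsv[...,i].astype(int) for i in range(3)]
    m=(H>22)&(H<35)&(S>130)&(V>100) if color=="y" else (S<60)&(V>170)
    for b in blobs(p,m,ztop,amin):
        if 15<min(b[3])<40 and 90<max(b[3])<150: print(b)
    return p,m
E
python3 -c "
from w import *
wrist('w1','y',.012); go.rel(.596,-.174,.02,140.2)"
```

```text
t 2.45 tcp [0.4509 0.2159 0.2149] alpha 139.62 w 0.0523 F [ 3.2 -5.1  0.4] q7 0.36 q1 -0.85
dx -36.23 dy -20.30 dz 19.64 yaw -0.0101
```

View pics/w1.png

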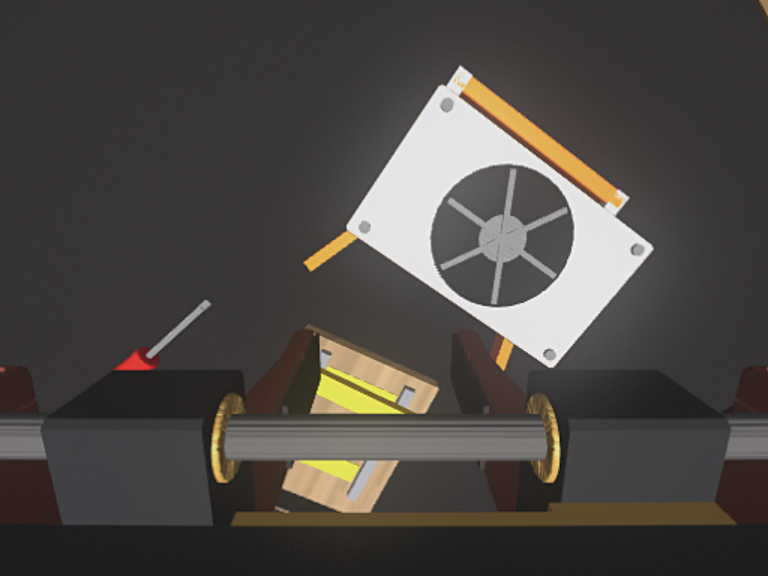

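Request:
{"api": "step_arm", "payload": {
  "rows": [
    {"dx": -5, "dy": -3, "dz": 0.5, "yaw": 0},
    {"dx": -10, "dy": -6, "dz": 1, "yaw": 0},
    {"dx": -15, "dy": -9, "dz": 2, "yaw": 0},
    {"dx": -20.5, "dy": -12, "dz": 3, "yaw": 0},
    {"dx": -26, "dy": -15, "dz": 4, "yaw": 0},
    {"dx": -31, "dy": -18, "dz": 5, "yaw": 0},
    {"dx": -36.2, "dy": -20.3, "dz": 6, "yaw": 0},
    {"dx": -36.2, "dy": -20.3, "dz": 6.5, "yaw": -0.01}
  ]
}}

```text
clock: 3.45
tcp_pos: [0.5956, -0.1787, 0.151]
ee_rot: [0.343, 0.939, -0.002, 0.003]
ft_force: [-0.9, 0.7, 0.3]
width: 0.053
```

```bash
python3 -c "
from w import *
wrist('w2','y',.012); go.rel(.596,-.174,.02,140.2)"
```

```text
(np.int32(837), array([261., 205.]), array([ 596.8, -174.8]), array([ 20.6, 119.5]), 50.1)
t 3.5 tcp [ 0.5949 -0.1753  0.1501] alpha 140.04 w 0.0529 F [-0.2  0.9 -0.9] q7 1.29 q1 -0.16
dx 0.05 dy 0.19 dz 13.01 yaw -0.0028
```

View pics/w2.png

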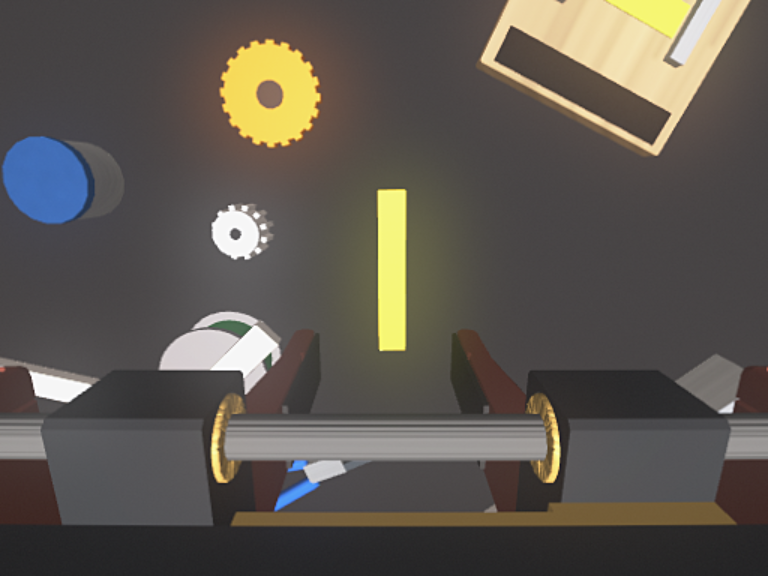

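Request:
{"api": "step_arm", "payload": {
  "rows": [
    {"dx": -0.1, "dy": 0.15, "dz": 3, "yaw": 0},
    {"dx": -0.1, "dy": 0.15, "dz": 6, "yaw": 0},
    {"dx": -0.1, "dy": 0.15, "dz": 9, "yaw": 0},
    {"dx": -0.1, "dy": 0.15, "dz": 11, "yaw": 0},
    {"dx": -0.1, "dy": 0.15, "dz": 12.5, "yaw": 0},
    {"dx": -0.1, "dy": 0.15, "dz": 13, "yaw": 0},
    {"dx": -0.1, "dy": 0.15, "dz": 13, "yaw": 0},
    {"dx": -0.1, "dy": 0.15, "dz": 13, "yaw": 0}
  ]
}}

```text
clock: 4.5
tcp_pos: [0.5974, -0.1755, 0.0209]
ee_rot: [0.342, 0.94, -0.001, 0.002]
ft_force: [-0.3, -0.2, 0.1]
width: 0.0529
```

Request:
{"api": "step_arm", "payload": {
  "rows": [
    {"dx": 0, "dy": 0, "dz": 0, "yaw": 0},
    {"dx": 0, "dy": 0, "dz": 0, "yaw": 0},
    {"dx": 0, "dy": 0, "dz": 0, "yaw": 0},
    {"dx": 0, "dy": 0, "dz": 0, "yaw": 0},
    {"dx": 0, "dy": 0, "dz": 0, "yaw": 0},
    {"dx": 0, "dy": 0, "dz": -2, "yaw": 0},
    {"dx": 0, "dy": 0, "dz": -5, "yaw": 0},
    {"dx": 0, "dy": 0, "dz": -9, "yaw": 0}
  ],
  "grip": 0,
  "newtons": 15
}}

```text
clock: 5.5
tcp_pos: [0.5968, -0.1752, 0.1125]
ee_rot: [0.342, 0.94, -0.001, 0.002]
ft_force: [0.3, -0.0, 0.3]
width: 0.0004
```

```bash
python3 -c "
from w import *
p=optics.read_camera('wrist'); save(p,'w3'); go.rel(.5578,.0518,.12,204.65)"
```

```text
t 5.55 tcp [ 0.6001 -0.1765  0.1184] alpha 139.97 w 0.0005 F [1.4 0.1 2.3] q7 1.31 q1 -0.15
dx 17.92 dy 14.77 dz -0.32 yaw -1.1288
```

View pics/w3.png

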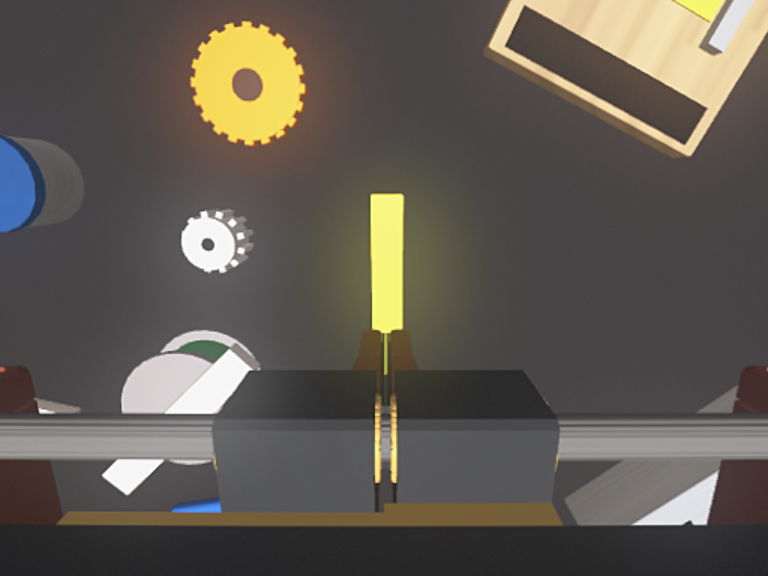

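```bash
python3 -c "
from w import *
p=optics.read_camera('top')
hsv=cv2.cvtColor(p['img'],cv2.COLOR_RGB2HSV); H,S,V=[hsv[...,i].astype(int) for i in range(3)]
[print(b) for b in blobs(p,(H>22)&(H<35)&(S>150)&(V>120),.012) if 15<min(b[3])<30]
p,m=wrist('w4','y',.012); 
[print(b) for b in blobs(p,m,.012)]
go.rel(.5968,-.1748,.02,140.1)"
```

```text
(np.int32(165), array([418.,  88.]), array([ 832.1, -594.9]), array([91.5, 19.5]), 7.4)
(np.int32(133), array([210., 180.]), array([558.1,  53.7]), array([66.6, 18.8]), 23.6)
(np.int32(263), array([186., 193.]), array([521.7, 130.3]), array([121.8,  21.4]), 22.3)
(np.int32(710), array([256., 198.]), array([ 596.5, -174.8]), array([ 20.1, 119.3]), 50.3)
(np.int32(108), array([465.,   3.]), array([587.5,  60. ]), array([17.1,  6.7]), 50.6)
(np.int32(3938), array([163.,  50.]), array([ 452.5, -158.7]), array([63.7, 64.2]), 54.8)
(np.int32(710), array([256., 198.]), array([ 596.5, -174.8]), array([ 20.1, 119.3]), 50.3)
t 5.65 tcp [ 0.599  -0.1759  0.1144] alpha 140.01 w 0.0008 F [ 0.3 -0.7 -0.3] q7 1.31 q1 -0.14
dx 0.33 dy -0.08 dz 9.44 yaw -0.0016
```

Request:
{"api": "step_arm", "payload": {
  "rows": [
    {"dx": 0.2, "dy": 0, "dz": 0, "yaw": 0},
    {"dx": 0.2, "dy": 0, "dz": 1, "yaw": 0},
    {"dx": 0.2, "dy": 0, "dz": 2.5, "yaw": 0},
    {"dx": 0.2, "dy": 0, "dz": 4.5, "yaw": 0},
    {"dx": 0.2, "dy": 0, "dz": 6.5, "yaw": 0},
    {"dx": 0.2, "dy": 0, "dz": 8.5, "yaw": 0},
    {"dx": 0.2, "dy": 0, "dz": 9.5, "yaw": 0},
    {"dx": 0.2, "dy": 0, "dz": 9.5, "yaw": 0}
  ],
  "grip": 0.5
}}

```text
clock: 6.65
tcp_pos: [0.5978, -0.175, 0.0184]
ee_rot: [0.342, 0.94, -0.001, 0.004]
ft_force: [0.7, 0.8, 0.4]
width: 0.0437
```

Request:
{"api": "step_arm", "payload": {
  "rows": [
    {"dx": 0, "dy": 0, "dz": 0, "yaw": 0},
    {"dx": 0, "dy": 0, "dz": 0, "yaw": 0},
    {"dx": 0, "dy": 0, "dz": 0, "yaw": 0},
    {"dx": 0, "dy": 0, "dz": 0, "yaw": 0},
    {"dx": 0, "dy": 0, "dz": 0, "yaw": 0},
    {"dx": 0, "dy": 0, "dz": 0, "yaw": 0},
    {"dx": 0, "dy": 0, "dz": 0, "yaw": 0},
    {"dx": 0, "dy": 0, "dz": 0, "yaw": 0}
  ],
  "grip": 0,
  "newtons": 15
}}

```text
clock: 7.65
tcp_pos: [0.5978, -0.175, 0.0184]
ee_rot: [0.342, 0.94, -0.001, 0.004]
ft_force: [-0.3, 0.1, -0.5]
width: 0.0003
```

```bash
python3 -c "
from w import *
go.rel(.5578,.0518,.12,204.65)"
```

```text
t 7.65 tcp [ 0.5978 -0.175   0.0184] alpha 140.0 w 0.0003 F [-0.3  0.1 -0.5] q7 1.36 q1 -0.09
dx 17.56 dy 14.82 dz -10.28 yaw -1.1283
```

```bash
python3 -c "
from w import *
p=optics.read_camera('wrist'); save(p,'w5')
p=optics.read_camera('side'); save(p,'s5')
im=p['img'][120:330,180:420]; cv2.imwrite('pics/s5c.png',cv2.resize(im[...,::-1],None,fx=3,fy=3,interpolation=cv2.INTER_CUBIC)[:600])
"
```

```text
(no output)
```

View pics/w5.png

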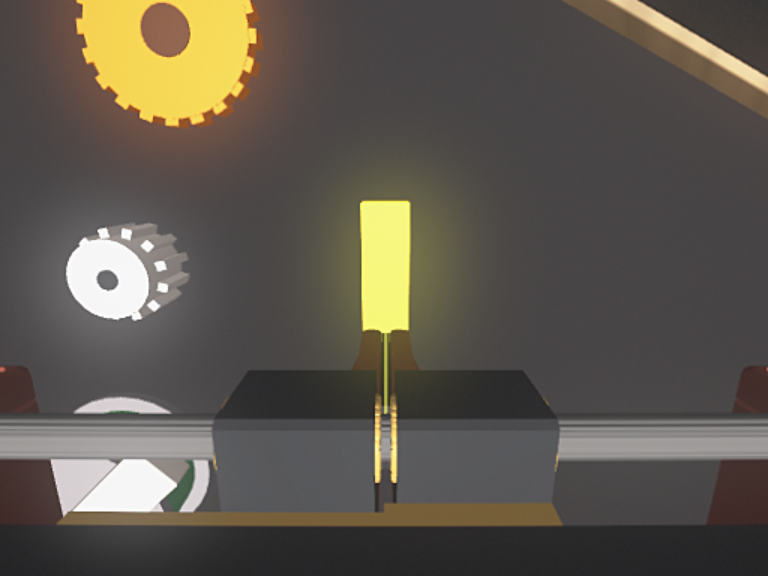

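View pics/s5c.png

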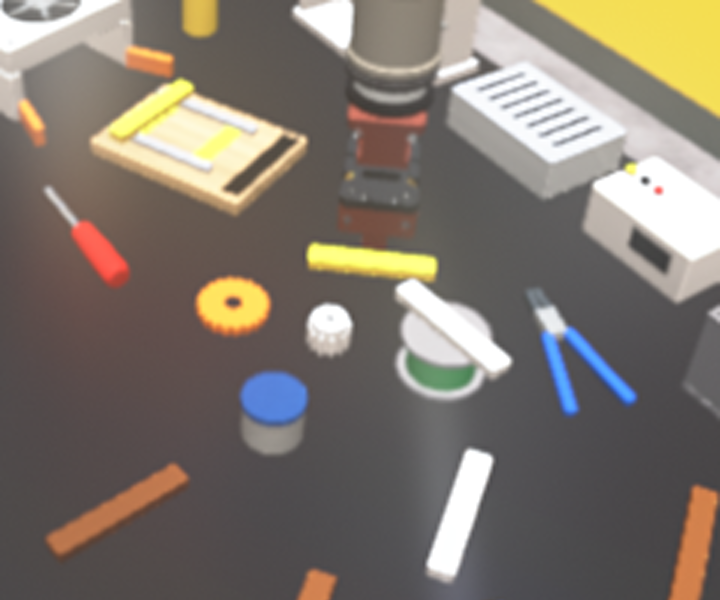

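```bash
python3 -c "
from w import *
o=observe(); print({k:np.round(v,4) for k,v in o.items()})
p=optics.read_camera('side'); C=cloud(p)
t=o['tcp_pos']
for z in (0,.001,.0184,.05,.1): print(z,np.round(proj(p,[t[0],t[1],z])*1.0,1))
u,v=proj(p,t)[0]
for vv in range(int(v)-40,int(v)+16,3): print(vv,np.round(C[vv,int(round(u))],3),p['img'][vv,int(round(u))])
"
```

```text
{'clock': np.float64(7.75), 'qpos': array([-0.0947,  0.6577,  0.3813,  1.8487, -0.3588,  0.6949,  1.3639]), 'joint_velocities': array([-0.0022, -0.0028, -0.0001, -0.0001,  0.0003, -0.0001,  0.0002]), 'joint_torque': array([-1.00000e-04, -5.68964e+01,  8.20460e+00, -1.84100e+01,
        9.50000e-03,  4.39000e-02, -0.00000e+00]), 'tcp_pos': array([ 0.5978, -0.175 ,  0.0184]), 'ee_rot': array([ 3.420e-01,  9.397e-01, -8.000e-04,  4.100e-03]), 'ft_force': array([ 0.5355, -0.2399,  0.4452]), 'wrist_torque': array([-0.0778,  0.0071, -0.0367]), 'width': np.float64(0.0005)}
0 [[302.9 209.1]]
0.001 [[303.  208.9]]
0.0184 [[303.5 204.3]]
0.05 [[304.5 195.7]]
0.1 [[306.1 181.5]]
164 [ 0.563 -0.2    0.185] [114  77  67]
167 [ 0.565 -0.199  0.174] [115  78  68]
170 [ 0.565 -0.201  0.166] [115  78  67]
173 [ 0.566 -0.201  0.157] [115  78  67]
176 [ 0.566 -0.202  0.148] [95 90 87]
179 [ 0.565 -0.205  0.14 ] [87 84 81]
182 [ 0.548 -0.225  0.15 ] [103 101 100]
185 [ 0.543 -0.233  0.148] [102 100  99]
188 [ 0.537 -0.242  0.147] [78 73 67]
191 [ 0.54  -0.239  0.135] [115  79  66]
194 [ 0.544 -0.235  0.12 ] [117  80  67]
197 [ 0.545 -0.235  0.11 ] [116  79  66]
200 [ 0.594 -0.18   0.04 ] [114  79  66]
203 [ 0.593 -0.183  0.031] [195 187  84]
206 [ 0.601 -0.175  0.01 ] [255 255 135]
209 [ 0.595 -0.183  0.008] [235 220  86]
212 [ 0.594 -0.186 -0.001] [125 114  85]
215 [ 0.587 -0.195 -0.003] [95 90 85]
218 [ 0.578 -0.208  0.001] [96 91 86]
```

```bash
python3 -c "
from w import *
o=observe(); M=Rot.from_quat(o['ee_rot']).as_matrix();t=o['tcp_pos']
p=optics.read_camera('wrist'); C=cloud(p)
for vv in range(150,300,6):
  print(vv,[ (np.round(((C[vv,uu]-t)@M)*1000,0).tolist(), round(float(p['z_map'][vv,uu]),3)) for uu in (245,257,268)])
print(proj(p,t),proj(p,t+M[:,2]*.017))
"
```

```text
150 [([51.0, -8.0, 5.0], 0.175), ([51.0, -0.0, 5.0], 0.175), ([51.0, 6.0, 7.0], 0.176)]
156 [([47.0, -8.0, 8.0], 0.178), ([47.0, -0.0, 6.0], 0.176), ([47.0, 6.0, 7.0], 0.178)]
162 [([44.0, -8.0, 6.0], 0.177), ([44.0, -0.0, 5.0], 0.176), ([44.0, 6.0, 7.0], 0.178)]
168 [([40.0, -8.0, 5.0], 0.178), ([40.0, -0.0, 7.0], 0.179), ([40.0, 6.0, 7.0], 0.179)]
174 [([36.0, -8.0, 6.0], 0.179), ([36.0, -0.0, 5.0], 0.179), ([36.0, 6.0, 6.0], 0.179)]
180 [([32.0, -8.0, 7.0], 0.181), ([32.0, -0.0, 7.0], 0.181), ([33.0, 6.0, 6.0], 0.18)]
186 [([29.0, -8.0, 6.0], 0.182), ([29.0, -0.0, 5.0], 0.18), ([29.0, 7.0, 6.0], 0.181)]
192 [([24.0, -8.0, 7.0], 0.184), ([25.0, -0.0, 6.0], 0.182), ([25.0, 7.0, 6.0], 0.182)]
198 [([20.0, -8.0, 8.0], 0.185), ([21.0, -0.0, 7.0], 0.184), ([21.0, 7.0, 7.0], 0.184)]
204 [([17.0, -8.0, 6.0], 0.185), ([17.0, -0.0, 7.0], 0.185), ([17.0, 7.0, 6.0], 0.185)]
210 [([13.0, -8.0, 7.0], 0.186), ([13.0, -0.0, 6.0], 0.185), ([13.0, 7.0, 7.0], 0.186)]
216 [([8.0, -8.0, 7.0], 0.187), ([9.0, -0.0, 6.0], 0.186), ([8.0, 7.0, 8.0], 0.188)]
222 [([12.0, -7.0, -13.0], 0.167), ([11.0, -0.0, 
[... 538 characters left out ...]
 0.076), ([6.0, -0.0, -47.0], 0.136), ([34.0, 2.0, -102.0], 0.076)]
264 [([34.0, -4.0, -104.0], 0.073), ([4.0, -0.0, -48.0], 0.135), ([33.0, 2.0, -103.0], 0.075)]
270 [([34.0, -3.0, -107.0], 0.071), ([1.0, -0.0, -49.0], 0.135), ([34.0, 2.0, -108.0], 0.07)]
276 [([34.0, -3.0, -110.0], 0.067), ([28.0, -0.0, -101.0], 0.078), ([33.0, 2.0, -109.0], 0.068)]
282 [([33.0, -3.0, -112.0], 0.066), ([28.0, -0.0, -103.0], 0.075), ([34.0, 2.0, -112.0], 0.066)]
288 [([32.0, -3.0, -113.0], 0.065), ([27.0, -0.0, -105.0], 0.074), ([33.0, 2.0, -113.0], 0.065)]
294 [([30.0, -3.0, -112.0], 0.066), ([27.0, -0.0, -107.0], 0.073), ([31.0, 2.0, -112.0], 0.066)]
[[257.5847434 232.4177288]] [[257.5111103 223.0453203]]
```

Request:
{"api": "step_arm", "payload": {
  "rows": [
    {"dx": 0, "dy": 0, "dz": 0, "yaw": 0},
    {"dx": 0, "dy": 0, "dz": 0, "yaw": 0},
    {"dx": 0, "dy": 0, "dz": 0, "yaw": 0},
    {"dx": 0, "dy": 0, "dz": 0, "yaw": 0},
    {"dx": 0, "dy": 0, "dz": 0.5, "yaw": 0},
    {"dx": 0, "dy": 0, "dz": 1.2, "yaw": 0},
    {"dx": 0, "dy": 0, "dz": 1.8, "yaw": 0},
    {"dx": 0, "dy": 0, "dz": 2.2, "yaw": 0}
  ],
  "grip": 0.5
}}

```text
clock: 8.85
tcp_pos: [0.5977, -0.175, -0.0042]
ee_rot: [0.342, 0.94, -0.001, 0.004]
ft_force: [0.5, -0.4, -0.6]
width: 0.044
```

```bash
python3 -c "
from w import *
p=optics.read_camera('side'); save(p,'s6'); print({k:np.round(v,4) for k,v in observe().items() if k in('tcp_pos','ft_force','width')})
im=p['img'][140:260,230:370]; cv2.imwrite('pics/s6c.png',cv2.resize(im[...,::-1],None,fx=5,fy=5,interpolation=cv2.INTER_CUBIC))
"
```

```text
{'tcp_pos': array([ 0.5975, -0.175 , -0.0046]), 'ft_force': array([ 0.1715,  0.5389, -0.0934]), 'width': np.float64(0.0438)}
```

View pics/s6c.png

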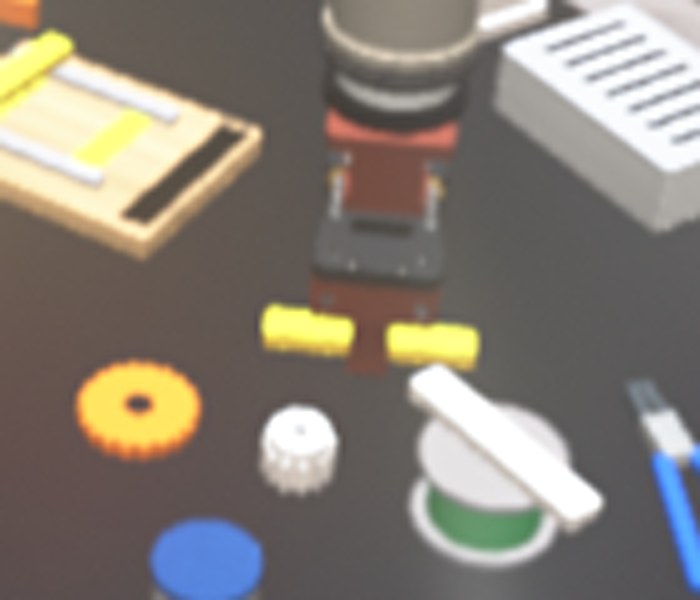

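Request:
{"api": "step_arm", "payload": {
  "rows": [
    {"dx": 0, "dy": 0, "dz": 0, "yaw": 0},
    {"dx": 0, "dy": 0, "dz": 0, "yaw": 0},
    {"dx": 0, "dy": 0, "dz": 0, "yaw": 0},
    {"dx": 0, "dy": 0, "dz": 0, "yaw": 0},
    {"dx": 0, "dy": 0, "dz": 0, "yaw": 0},
    {"dx": 0, "dy": 0, "dz": 0, "yaw": 0},
    {"dx": 0, "dy": 0, "dz": -1, "yaw": 0},
    {"dx": 0, "dy": 0, "dz": -3, "yaw": 0}
  ],
  "grip": 0,
  "newtons": 15
}}

```text
clock: 9.9
tcp_pos: [0.5967, -0.1747, 0.0258]
ee_rot: [0.342, 0.94, -0.001, 0.003]
ft_force: [0.8, -0.3, 0.2]
width: 0.0199
```

```bash
python3 -c "
from w import *
go.rel(.555,.045,.10,204.65)"
```

```text
t 9.9 tcp [ 0.5967 -0.1747  0.0258] alpha 140.0 w 0.0199 F [ 0.8 -0.3  0.2] q7 1.36 q1 -0.1
dx 17.27 dy 14.15 dz -7.52 yaw -1.1283
```

Request:
{"api": "step_arm", "payload": {
  "rows": [
    {"dx": 0, "dy": 0, "dz": -4, "yaw": 0},
    {"dx": 2, "dy": 1.5, "dz": -7.5, "yaw": -0.15},
    {"dx": 5, "dy": 4, "dz": -7.5, "yaw": -0.32},
    {"dx": 8, "dy": 6.5, "dz": -7.5, "yaw": -0.5},
    {"dx": 11, "dy": 9, "dz": -7.5, "yaw": -0.67},
    {"dx": 14, "dy": 11.5, "dz": -7.5, "yaw": -0.84},
    {"dx": 17.3, "dy": 14.1, "dz": -7.5, "yaw": -1.0},
    {"dx": 17.3, "dy": 14.1, "dz": -7.5, "yaw": -1.128}
  ]
}}

```text
clock: 10.9
tcp_pos: [0.5542, 0.049, 0.1012]
ee_rot: [-0.218, 0.976, -0.002, 0.003]
ft_force: [0.0, -0.4, 0.2]
width: 0.0201
```

```bash
python3 -c "
from w import *
p=optics.read_camera('wrist'); save(p,'w7')
go.rel(.5578,.0518,.022,204.65)"
```

```text
t 10.95 tcp [0.5546 0.0467 0.1013] alpha -154.66 w 0.0197 F [0.5 0.3 0.5] q7 1.88 q1 -0.31
dx -0.48 dy 0.37 dz 7.93 yaw 0.0120
```

View pics/w7.png

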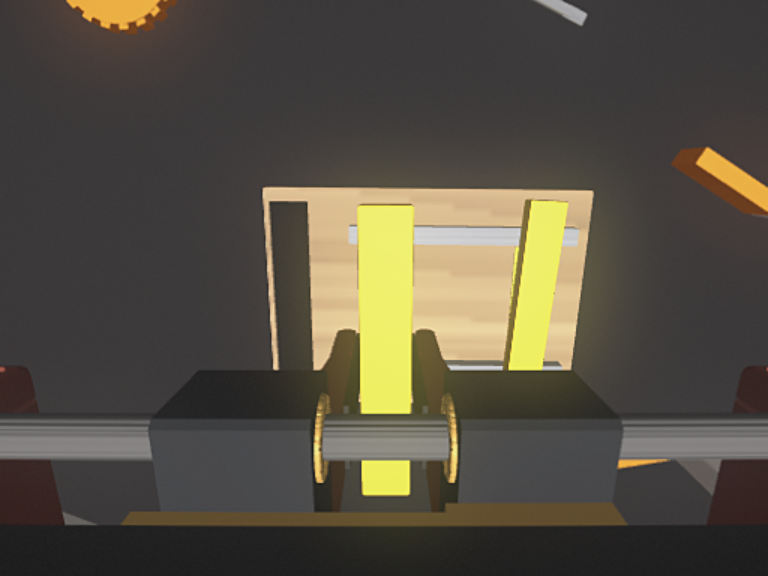

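```bash
python3 -c "
from w import *
p=optics.read_camera('wrist')
A=ray_plane(p,np.array([[263.5,187],[593,191.5]])/1.5-.2,.018)[:,:2]*1000
print(A, np.linalg.norm(A[1]-A[0]))
d=(A[1]-A[0])/np.linalg.norm(A[1]-A[0]); a=np.degrees(np.arctan2(d[1],d[0]))-90; print('tray x angle',a)
ex=np.array([d[1],-d[0]]); m=(A[0]+A[1])/2; print('origin',m+68*ex+20*d,'place', m+68*ex+20*d-42*d)
# slat a
B=ray_plane(p,np.array([[528,200],[567,201.5]])/1.5-.2,.038)[:,:2]*1000
o=m+68*ex+20*d
print('slat a end mid in tray', [( (b-o)@ex,(b-o)@d) for b in [B.mean(0),B[0],B[1]]])
# held slat far end, top at tcp z+.0166
t=observe()['tcp_pos']; 
E=ray_plane(p,np.array([[357.5,205],[413,205]])/1.5-.2,t[2]+.0166)[:,:2]*1000
M=Rot.from_quat(observe()['ee_rot']).as_matrix()
for e in E: print('held end in tool',((np.r_[e,0]-t*1000)@M)[:2])
"
```

```text
[[525.93329697 -44.00781917]
 [447.76368603 126.60314316]] 187.66616248303157
tray x angle 24.616048864896015
origin [540.33790636  87.80446256] place [557.83239559  49.62144478]
slat a end mid in tray [(np.float64(-63.39477691022068), np.float64(41.24702713329543)), (np.float64(-63.6317140608337), np.float64(30.920801235704797)), (np.float64(-63.15783975960765), np.float64(51.57325303088607))]
held end in tool [60.64662415 -8.04402186]
held end in tool [60.85675747 11.2809149 ]
```

```bash
python3 -c "
from w import *
go.rel(.5585,.0502,.034,204.63)"
```

```text
t 11.0 tcp [0.5548 0.0453 0.1012] alpha -155.26 w 0.0196 F [ 0.5 -0.9  0.4] q7 1.88 q1 -0.31
dx -0.51 dy 0.33 dz 6.72 yaw 0.0019
```

Request:
{"api": "step_arm", "payload": {
  "rows": [
    {"dx": -0.2, "dy": 0.1, "dz": 1.5, "yaw": 0},
    {"dx": -0.5, "dy": 0.3, "dz": 3, "yaw": 0},
    {"dx": -0.5, "dy": 0.3, "dz": 4.5, "yaw": 0},
    {"dx": -0.5, "dy": 0.33, "dz": 6, "yaw": 0},
    {"dx": -0.5, "dy": 0.33, "dz": 6.7, "yaw": 0},
    {"dx": -0.5, "dy": 0.33, "dz": 6.7, "yaw": 0},
    {"dx": -0.5, "dy": 0.33, "dz": 6.7, "yaw": 0},
    {"dx": -0.5, "dy": 0.33, "dz": 6.7, "yaw": 0}
  ]
}}

```text
clock: 12.0
tcp_pos: [0.5588, 0.0502, 0.0347]
ee_rot: [-0.214, 0.977, -0.002, 0.003]
ft_force: [-0.6, 0.3, -0.3]
width: 0.0196
```

```bash
python3 -c "
from w import *
p=optics.read_camera('wrist'); save(p,'w8')
go.rel(.5585,.0502,.022,204.63)"
```

```text
t 12.05 tcp [0.5588 0.0502 0.0347] alpha -155.26 w 0.0198 F [ 0.8  0.2 -0.4] q7 1.89 q1 -0.3
dx 0.03 dy 0.02 dz 1.27 yaw 0.0019
```

View pics/w8.png

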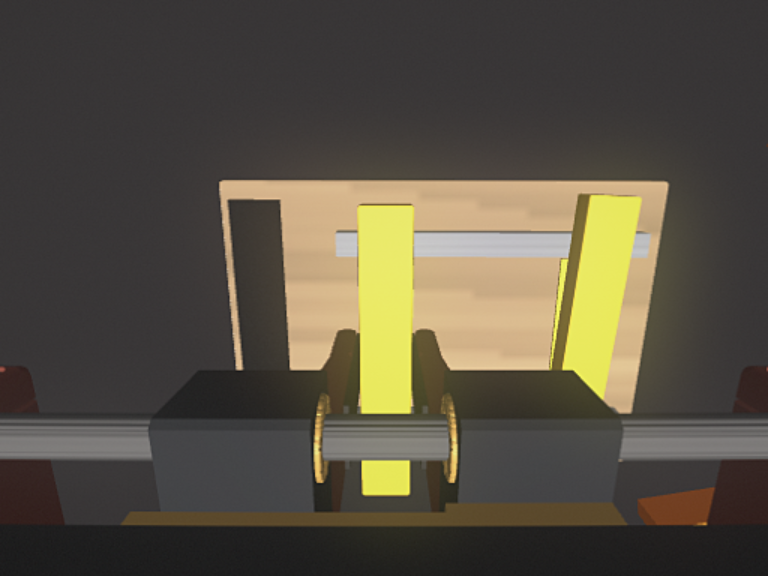

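```bash
python3 -c "
from w import *
p=optics.read_camera('wrist');o=observe();t=o['tcp_pos'];M=Rot.from_quat(o['ee_rot']).as_matrix()
def T(uv,z): 
    q=ray_plane(p,np.array(uv)/1.5-.2,z); return np.round((((q-t)@M)*1000)[:,:2],1).tolist()
print('held',T([[358,205],[413,205],[361,495],[410,495]],t[2]+.0166))
print('corners',T([[220.5,181],[667.5,182]],.018))
print('rail far edge',T([[336,232],[649,234]],.026))
print('slat a',T([[580,195],[641,197]],.038))
"
```

```text
held [[60.6, -9.3], [60.6, 9.8], [-58.9, -10.0], [-58.8, 10.6]]
corners [[68.6, -68.9], [68.4, 118.1]]
rail far edge [[48.2, -20.1], [47.6, 108.8]]
slat a [[63.6, 73.3], [63.0, 96.4]]
```

Request:
{"api": "step_arm", "payload": {
  "rows": [
    {"dx": 0, "dy": 0.2, "dz": 0.2, "yaw": 0},
    {"dx": 0, "dy": 0.22, "dz": 0.5, "yaw": 0},
    {"dx": 0, "dy": 0.22, "dz": 0.8, "yaw": 0},
    {"dx": 0, "dy": 0.22, "dz": 1.1, "yaw": 0},
    {"dx": 0, "dy": 0.22, "dz": 1.3, "yaw": 0},
    {"dx": 0, "dy": 0.22, "dz": 1.3, "yaw": 0},
    {"dx": 0, "dy": 0.22, "dz": 1.3, "yaw": 0},
    {"dx": 0, "dy": 0.22, "dz": 1.3, "yaw": 0}
  ]
}}

```text
clock: 13.1
tcp_pos: [0.5579, 0.0521, 0.0216]
ee_rot: [-0.214, 0.977, -0.002, 0.003]
ft_force: [-0.5, 0.4, 0.2]
width: 0.0195
```

Request:
{"api": "step_arm", "payload": {
  "rows": [
    {"dx": 0, "dy": 0, "dz": 0, "yaw": 0},
    {"dx": 0, "dy": 0, "dz": 0, "yaw": 0},
    {"dx": 0, "dy": 0, "dz": 0, "yaw": 0},
    {"dx": 0, "dy": 0, "dz": 0, "yaw": 0},
    {"dx": 0, "dy": 0, "dz": -1, "yaw": 0},
    {"dx": 0, "dy": 0, "dz": -4, "yaw": 0},
    {"dx": 0, "dy": 0, "dz": -8, "yaw": 0},
    {"dx": 0, "dy": 0, "dz": -12, "yaw": 0}
  ],
  "grip": 0.5
}}

```text
clock: 14.1
tcp_pos: [0.5569, 0.0524, 0.1434]
ee_rot: [-0.214, 0.977, -0.002, 0.003]
ft_force: [1.5, -0.6, 0.5]
width: 0.0436
```

```bash
python3 -c "
from w import *
p=optics.read_camera('wrist'); save(p,'w9')
go.rel(.567,-.3145,.16,93)"
```

```text
t 14.15 tcp [0.5601 0.0528 0.1487] alpha -155.3 w 0.0441 F [1.6 0.1 1.9] q7 1.86 q1 -0.33
dx 14.70 dy -33.66 dz -1.06 yaw 1.9496
```

View pics/w9.png

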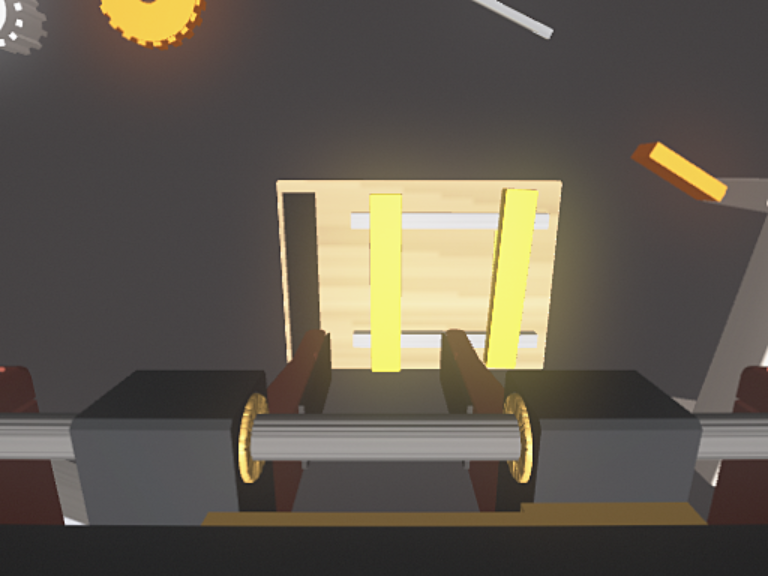

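Request:
{"api": "step_arm", "payload": {
  "rows": [
    {"dx": 2, "dy": -4, "dz": -1, "yaw": 0.17},
    {"dx": 4, "dy": -9, "dz": -2, "yaw": 0.34},
    {"dx": 6, "dy": -14, "dz": -3, "yaw": 0.51},
    {"dx": 8, "dy": -19, "dz": -3, "yaw": 0.68},
    {"dx": 10, "dy": -24, "dz": -3, "yaw": 0.86},
    {"dx": 12, "dy": -29, "dz": -3, "yaw": 1.04},
    {"dx": 14.7, "dy": -33.7, "dz": -3, "yaw": 1.22},
    {"dx": 14.7, "dy": -33.7, "dz": -3, "yaw": 1.4}
  ]
}}

```text
clock: 15.15
tcp_pos: [0.5646, -0.3209, 0.1803]
ee_rot: [0.472, 0.882, 0.001, 0.008]
ft_force: [-0.1, 0.7, -0.1]
width: 0.0439
```

```bash
python3 -c "
from w import *
p,m=wrist('w10','w',.057)
[print(b) for b in blobs(p,m,.057)]
go.rel(.567,-.3145,.16,93)"
```

```text
(np.int32(1472), array([144., 225.]), array([ 487.6, -423.7]), array([104.8,  17.4]), 36.4)
(np.int32(889), array([253.,  83.]), array([ 506.7, -238.9]), array([33.3, 33.2]), 77.5)
(np.int32(4766), array([263., 180.]), array([ 569.9, -317.4]), array([ 72.4, 115.1]), 29.8)
(np.int32(1472), array([144., 225.]), array([ 487.6, -423.7]), array([104.8,  17.4]), 36.4)
(np.int32(317), array([335., 233.]), array([ 666.1, -316.9]), array([27.4, 15.3]), 71.9)
(np.int32(661), array([478., 263.]), array([ 829.8, -256.7]), array([31.9, 43. ]), 0.1)
(np.int32(1427), array([256., 297.]), array([ 639.2, -430.5]), array([208.5,  12.2]), 33.3)
(np.int32(364), array([487., 296.]), array([ 868.8, -279.8]), array([55.2, 12.2]), 34.3)
(np.int32(233), array([244., 304.]), array([ 644.4, -438.3]), array([209. ,   1.5]), 33.3)
(np.int32(630), array([469., 324.]), array([ 878.4, -326.4]), array([21.7, 61.4]), 33.5)
t 15.2 tcp [ 0.5658 -0.3177  0.1799] alpha 123.5 w 0.0439 F [-0.7  0.6  0.4] q7 1.27 q1 0.02
dx 0.22 dy 0.25 dz 1.99 yaw 0.5322
```

View pics/w10.png

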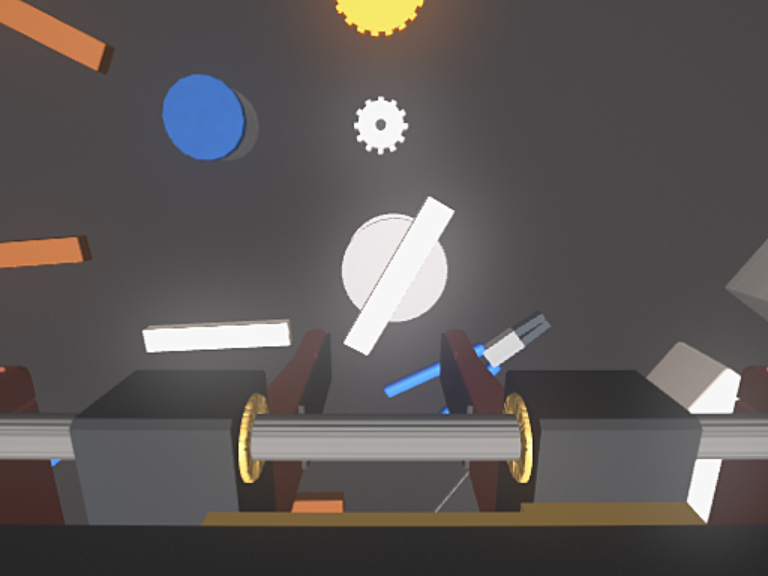

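```bash
python3 -c "
from w import *
p=optics.read_camera('wrist')
q=ray_plane(p,np.array([[430.5,196.5],[454.5,211],[367.5,355.5],[344.5,343]])/1.5-.2,.057)[:,:2]*1000
print(np.round(q,1),q.mean(0))
d=(q[0]+q[1]-q[2]-q[3])/2; print(np.linalg.norm(d),np.degrees(np.arctan2(d[1],d[0])))
go.rel(q.mean(0)[0]/1000,q.mean(0)[1]/1000,.10,np.degrees(np.arctan2(d[1],d[0])))"
```

```text
[[ 560.  -253.8]
 [ 578.8 -252.7]
 [ 586.8 -371.7]
 [ 567.6 -372.6]] [ 573.32103995 -312.71155523]
119.21383049631869 93.74458907594736
t 15.25 tcp [ 0.5665 -0.3157  0.1796] alpha 124.31 w 0.0441 F [ 0.9  1.3 -0. ] q7 1.28 q1 0.02
dx -0.06 dy 0.64 dz 7.97 yaw 0.5335
```

Request:
{"api": "step_arm", "payload": {
  "rows": [
    {"dx": 0, "dy": 0.2, "dz": 0, "yaw": 0.18},
    {"dx": 0, "dy": 0.4, "dz": 1, "yaw": 0.36},
    {"dx": 0, "dy": 0.64, "dz": 2.5, "yaw": 0.534},
    {"dx": -0.05, "dy": 0.64, "dz": 4.5, "yaw": 0.534},
    {"dx": -0.05, "dy": 0.64, "dz": 6.5, "yaw": 0.534},
    {"dx": -0.05, "dy": 0.64, "dz": 8, "yaw": 0.534},
    {"dx": -0.05, "dy": 0.64, "dz": 8, "yaw": 0.534},
    {"dx": -0.05, "dy": 0.64, "dz": 8, "yaw": 0.534}
  ]
}}

```text
clock: 16.25
tcp_pos: [0.5734, -0.3132, 0.1001]
ee_rot: [0.684, 0.73, 0.004, 0.007]
ft_force: [-0.9, 0.7, -0.4]
width: 0.0437
```

```bash
python3 -c "
from w import *
p,m=wrist('w11','w',.057)
go.rel(.5733,-.3127,.0425,93.74)"
```

```text
t 16.3 tcp [ 0.5736 -0.3132  0.1004] alpha 93.72 w 0.0439 F [ 0.3  0.9 -0.5] q7 0.87 q1 -0.03
dx 0.08 dy -0.12 dz 5.79 yaw -0.0003
```

View pics/w11.png

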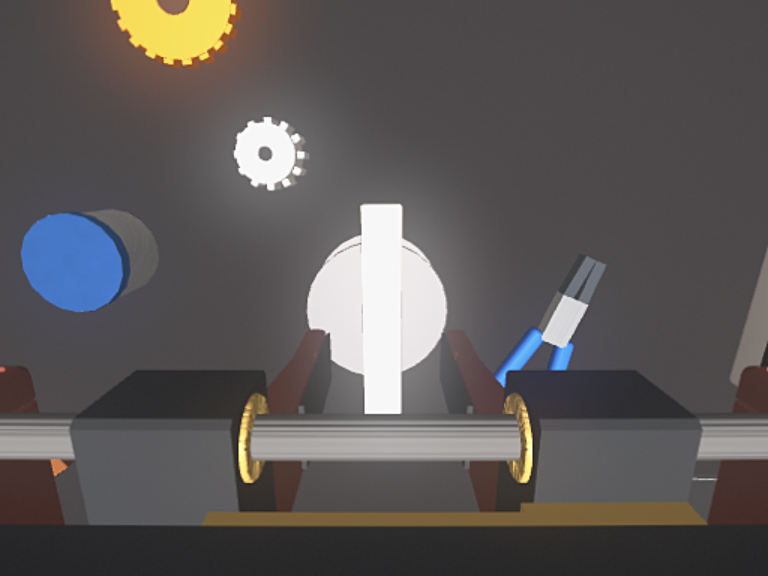

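Request:
{"api": "step_arm", "payload": {
  "rows": [
    {"dx": 0.1, "dy": -0.15, "dz": 1.5, "yaw": 0},
    {"dx": 0.1, "dy": -0.17, "dz": 3, "yaw": 0},
    {"dx": 0.1, "dy": -0.17, "dz": 4.5, "yaw": 0},
    {"dx": 0.1, "dy": -0.17, "dz": 5.3, "yaw": 0},
    {"dx": 0.1, "dy": -0.17, "dz": 5.8, "yaw": 0},
    {"dx": 0.1, "dy": -0.17, "dz": 5.8, "yaw": 0},
    {"dx": 0.1, "dy": -0.17, "dz": 5.8, "yaw": 0},
    {"dx": 0.1, "dy": -0.17, "dz": 5.8, "yaw": 0}
  ]
}}

```text
clock: 17.3
tcp_pos: [0.573, -0.3126, 0.0428]
ee_rot: [0.684, 0.73, 0.005, 0.007]
ft_force: [0.1, 0.9, -0.2]
width: 0.0438
```

Request:
{"api": "step_arm", "payload": {
  "rows": [
    {"dx": 0, "dy": 0, "dz": 0, "yaw": 0},
    {"dx": 0, "dy": 0, "dz": 0, "yaw": 0},
    {"dx": 0, "dy": 0, "dz": 0, "yaw": 0},
    {"dx": 0, "dy": 0, "dz": 0, "yaw": 0},
    {"dx": 0, "dy": 0, "dz": 0, "yaw": 0},
    {"dx": 0, "dy": 0, "dz": 0, "yaw": 0},
    {"dx": 0, "dy": 0, "dz": -1, "yaw": 0},
    {"dx": 0, "dy": 0, "dz": -3, "yaw": 0}
  ],
  "grip": 0,
  "newtons": 12
}}

```text
clock: 18.3
tcp_pos: [0.572, -0.3123, 0.0732]
ee_rot: [0.684, 0.73, 0.004, 0.006]
ft_force: [0.6, -0.3, -0.5]
width: 0.0196
```

```bash
python3 -c "
from w import *
import numpy as np
a=np.radians(24.65); ex=np.array([np.cos(a),np.sin(a)]); o=np.array([.540,.0901])
q=o+.042*ex; print('place +42',q,'-42',o-.042*ex)
go.rel(q[0],q[1],.13,114.65)"
```

```text
place +42 [0.57817264 0.10761711] -42 [0.50182736 0.07258289]
t 18.3 tcp [ 0.572  -0.3123  0.0732] alpha 93.72 w 0.0196 F [ 0.6 -0.3 -0.5] q7 0.89 q1 -0.02
dx 41.85 dy 3.43 dz -5.77 yaw -0.3653
```

Request:
{"api": "step_arm", "payload": {
  "rows": [
    {"dx": 2, "dy": 0, "dz": -3, "yaw": 0},
    {"dx": 8, "dy": 0.7, "dz": -5.8, "yaw": -0.06},
    {"dx": 14, "dy": 1.2, "dz": -5.8, "yaw": -0.12},
    {"dx": 20, "dy": 1.7, "dz": -5.8, "yaw": -0.18},
    {"dx": 26, "dy": 2.2, "dz": -5.8, "yaw": -0.25},
    {"dx": 32, "dy": 2.7, "dz": -5.8, "yaw": -0.32},
    {"dx": 38, "dy": 3.2, "dz": -5.8, "yaw": -0.365},
    {"dx": 41.8, "dy": 3.4, "dz": -5.8, "yaw": -0.365}
  ]
}}

```text
clock: 19.3
tcp_pos: [0.5782, 0.1108, 0.1318]
ee_rot: [0.539, 0.843, 0.004, 0.007]
ft_force: [-0.5, -0.4, -0.6]
width: 0.0197
```

```bash
python3 -c "
from w import *
p=optics.read_camera('wrist'); save(p,'w12')
go.rel(.5782,.1076,.055,114.65)"
```

```text
t 19.35 tcp [0.5779 0.1165 0.1313] alpha 115.12 w 0.0196 F [-0.2  4.  -1.1] q7 0.43 q1 -0.74
dx -0.78 dy -0.47 dz 7.63 yaw 0.0082
```

View pics/w12.png

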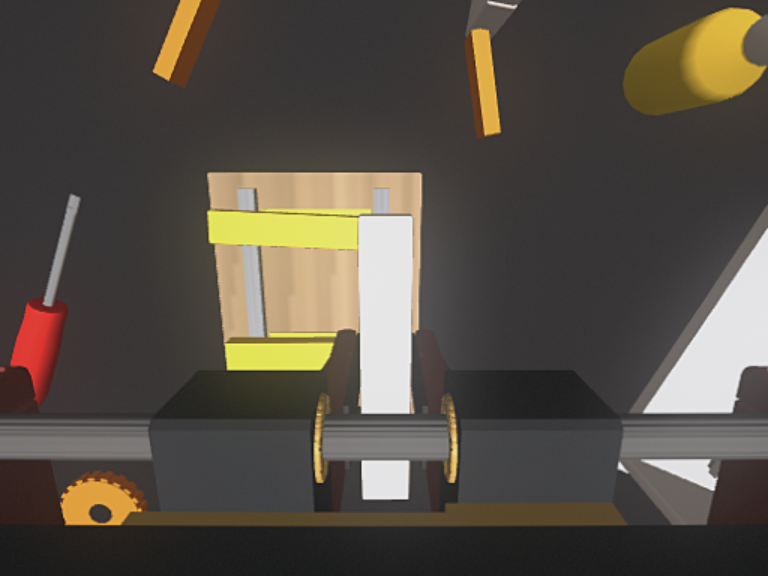

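Request:
{"api": "step_arm", "payload": {
  "rows": [
    {"dx": -0.4, "dy": -0.2, "dz": 1.5, "yaw": 0},
    {"dx": -0.8, "dy": -0.47, "dz": 3, "yaw": 0.008},
    {"dx": -0.8, "dy": -0.47, "dz": 5, "yaw": 0.008},
    {"dx": -0.8, "dy": -0.47, "dz": 7, "yaw": 0.008},
    {"dx": -0.8, "dy": -0.47, "dz": 8, "yaw": 0.008},
    {"dx": -0.8, "dy": -0.47, "dz": 8.3, "yaw": 0.008},
    {"dx": -0.8, "dy": -0.47, "dz": 8.3, "yaw": 0.008},
    {"dx": -0.8, "dy": -0.47, "dz": 8.3, "yaw": 0.008}
  ]
}}

```text
clock: 20.35
tcp_pos: [0.5789, 0.1076, 0.0489]
ee_rot: [0.54, 0.842, 0.006, 0.007]
ft_force: [0.4, 0.5, -0.3]
width: 0.0202
```

```bash
python3 -c "
from w import *
p=optics.read_camera('wrist'); save(p,'w13')
go.rel(.5782,.1076,.0363,114.65)"
```

```text
t 20.4 tcp [0.5789 0.1076 0.0489] alpha 114.68 w 0.0198 F [-0.7  0.5 -0. ] q7 0.51 q1 -0.67
dx 0.03 dy -0.08 dz 1.26 yaw 0.0005
```

View pics/w13.png

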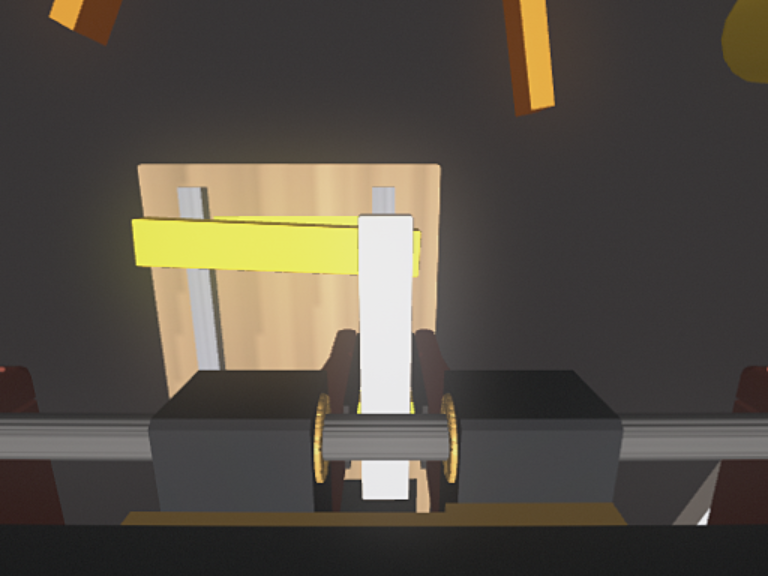

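```bash
cat > T.py <<'E'
from w import *
p=optics.read_camera('wrist');o=observe();t=o['tcp_pos'];M=Rot.from_quat(o['ee_rot']).as_matrix()
def T(uv,z): 
    q=ray_plane(p,np.array(uv)/1.5-.2,z); return np.round((((q-t)@M)*1000)[:,:2],1).tolist()
E
python3 -c "
from T import *
print('held',T([[358.5,215],[412,215],[361.5,499],[409.5,499]],t[2]+.0142))
print('corners',T([[138,165],[440.5,165]],.018))
print('rails',T([[178,187],[203,187],[372,187],[394,187]],.026))
print('slat a',T([[133,219],[137,266],[420,232],[418,276]],.038))
"
```

```text
held [[56.5, -10.2], [56.5, 8.8], [-63.3, -10.9], [-63.6, 9.6]]
corners [[75.0, -110.2], [74.9, 23.9]]
rails [[65.6, -89.9], [65.6, -79.2], [65.5, -6.5], [65.5, 3.0]]
slat a [[53.1, -104.4], [33.4, -105.6], [47.4, 13.8], [28.6, 13.3]]
```

Request:
{"api": "step_arm", "payload": {
  "rows": [
    {"dx": 0.3, "dy": -0.07, "dz": 0.2, "yaw": 0},
    {"dx": 0.37, "dy": -0.07, "dz": 0.5, "yaw": 0},
    {"dx": 0.37, "dy": -0.07, "dz": 0.8, "yaw": 0},
    {"dx": 0.37, "dy": -0.07, "dz": 1.1, "yaw": 0},
    {"dx": 0.37, "dy": -0.07, "dz": 1.3, "yaw": 0},
    {"dx": 0.37, "dy": -0.07, "dz": 1.3, "yaw": 0},
    {"dx": 0.37, "dy": -0.07, "dz": 1.3, "yaw": 0},
    {"dx": 0.37, "dy": -0.07, "dz": 1.3, "yaw": 0}
  ]
}}

```text
clock: 21.45
tcp_pos: [0.5769, 0.1106, 0.0359]
ee_rot: [0.54, 0.842, 0.006, 0.007]
ft_force: [-1.1, -0.1, 1.3]
width: 0.0197
```

Request:
{"api": "step_arm", "payload": {
  "rows": [
    {"dx": 0, "dy": 0, "dz": 0, "yaw": 0},
    {"dx": 0, "dy": 0, "dz": 0, "yaw": 0},
    {"dx": 0, "dy": 0, "dz": 0, "yaw": 0},
    {"dx": 0, "dy": 0, "dz": 0, "yaw": 0},
    {"dx": 0, "dy": 0, "dz": -1, "yaw": 0},
    {"dx": 0, "dy": 0, "dz": -3, "yaw": 0},
    {"dx": 0, "dy": 0, "dz": -6, "yaw": 0},
    {"dx": 0, "dy": 0, "dz": -9, "yaw": 0}
  ],
  "grip": 0.5
}}

```text
clock: 22.45
tcp_pos: [0.5756, 0.1103, 0.1282]
ee_rot: [0.54, 0.842, 0.006, 0.007]
ft_force: [0.8, 0.3, 0.1]
width: 0.0439
```

```bash
python3 -c "
from w import *
p=optics.read_camera('wrist'); save(p,'w14')
a=np.radians(24.65); ex=np.array([np.cos(a),np.sin(a)]);ey=np.array([-ex[1],ex[0]]); o=np.array([.540,.0901])
q=o+.0408*ey-.0*ex; print(q)
go.rel(q[0],q[1],.0235,204.65)"
```

```text
[0.52298338 0.127182  ]
t 22.5 tcp [0.5779 0.1104 0.132 ] alpha 114.61 w 0.0438 F [ 1.3 -0.   1.1] q7 0.44 q1 -0.74
dx 3.87 dy -4.55 dz 10.72 yaw -1.5715
```

View pics/w14.png

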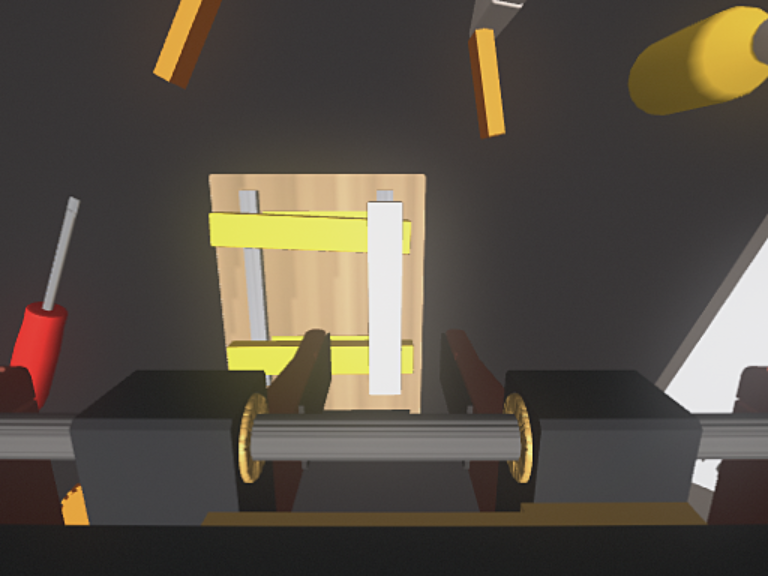

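Request:
{"api": "step_arm", "payload": {
  "rows": [
    {"dx": 1, "dy": -1, "dz": 0, "yaw": -0.18},
    {"dx": 2, "dy": -2, "dz": 0, "yaw": -0.36},
    {"dx": 3, "dy": -3, "dz": 0, "yaw": -0.54},
    {"dx": 3.9, "dy": -4, "dz": 0, "yaw": -0.72},
    {"dx": 3.9, "dy": -4.6, "dz": 0, "yaw": -0.9},
    {"dx": 3.9, "dy": -4.6, "dz": 1, "yaw": -1.08},
    {"dx": 3.9, "dy": -4.6, "dz": 2, "yaw": -1.26},
    {"dx": 3.9, "dy": -4.6, "dz": 3, "yaw": -1.44}
  ],
  "newtons": 5
}}

```text
clock: 23.5
tcp_pos: [0.5212, 0.1267, 0.1018]
ee_rot: [-0.152, 0.988, 0.0, 0.013]
ft_force: [0.2, -0.3, 0.1]
width: 0.0438
```

```bash
python3 -c "
from w import *
go.rel(.523,.1272,.0225,204.65)"
```

```text
t 23.5 tcp [0.5212 0.1267 0.1018] alpha -162.56 w 0.0438 F [ 0.2 -0.3  0.1] q7 1.63 q1 -0.54
dx 0.02 dy 0.02 dz 7.93 yaw -0.1259
```

Request:
{"api": "step_arm", "payload": {
  "rows": [
    {"dx": 0, "dy": 0, "dz": 1, "yaw": -0.126},
    {"dx": 0, "dy": 0, "dz": 2.5, "yaw": -0.126},
    {"dx": 0, "dy": 0, "dz": 4, "yaw": -0.126},
    {"dx": 0, "dy": 0, "dz": 5.5, "yaw": -0.126},
    {"dx": 0, "dy": 0, "dz": 6.7, "yaw": -0.126},
    {"dx": 0, "dy": 0, "dz": 7.6, "yaw": -0.126},
    {"dx": 0, "dy": 0, "dz": 7.9, "yaw": -0.126},
    {"dx": 0, "dy": 0, "dz": 7.9, "yaw": -0.126}
  ]
}}

```text
clock: 24.5
tcp_pos: [0.5233, 0.1271, 0.0228]
ee_rot: [-0.213, 0.977, -0.0, 0.013]
ft_force: [-0.2, -0.9, -1.2]
width: 0.0441
```

```bash
python3 -c "
from w import *
p=optics.read_camera('wrist'); save(p,'w15')
go.rel(.523,.1272,.0225,204.65)"
```

```text
t 24.55 tcp [0.5235 0.1271 0.023 ] alpha -155.35 w 0.0436 F [ 0.3  0.1 -0.4] q7 1.78 q1 -0.49
dx 0.04 dy 0.02 dz 0.05 yaw 0.0001
```

View pics/w15.png

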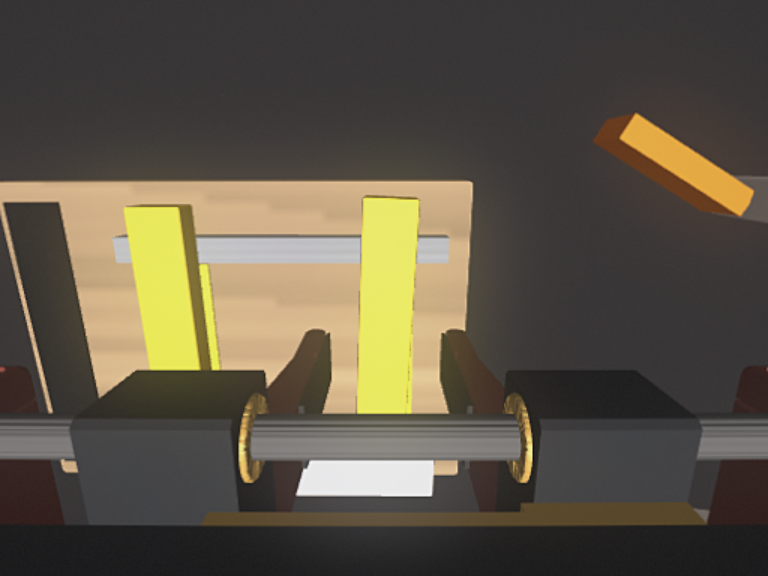

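Request:
{"api": "step_arm", "payload": {
  "rows": [
    {"dx": 0, "dy": 0, "dz": 0, "yaw": 0},
    {"dx": 0, "dy": 0, "dz": 0, "yaw": 0},
    {"dx": 0, "dy": 0, "dz": 0, "yaw": 0},
    {"dx": 0, "dy": 0, "dz": 0, "yaw": 0},
    {"dx": 0, "dy": 0, "dz": 0, "yaw": 0},
    {"dx": 0, "dy": 0, "dz": 0, "yaw": 0},
    {"dx": -0.12, "dy": 0.05, "dz": 0, "yaw": 0},
    {"dx": -0.22, "dy": 0.1, "dz": 0, "yaw": 0}
  ],
  "grip": 0,
  "newtons": 5
}}

```text
clock: 25.55
tcp_pos: [0.5245, 0.1282, 0.0231]
ee_rot: [-0.213, 0.977, -0.001, 0.013]
ft_force: [-2.5, -2.4, 5.3]
width: 0.0199
```

```bash
python3 -c "
from w import *
p=optics.read_camera('wrist'); save(p,'w16')
go.rel(.482,-.446,.16,216.2)"
```

```text
t 25.6 tcp [0.5247 0.1284 0.0231] alpha -155.38 w 0.0201 F [-1.5 -1.2  4.4] q7 1.77 q1 -0.49
dx 27.47 dy -50.53 dz -14.04 yaw -0.2020
```

View pics/w16.png

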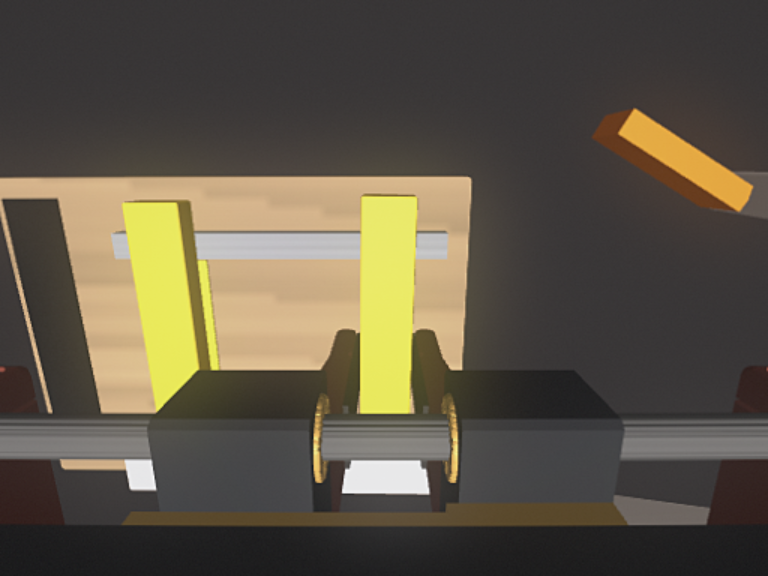

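Request:
{"api": "step_arm", "payload": {
  "rows": [
    {"dx": 0, "dy": 0, "dz": 0, "yaw": 0},
    {"dx": 0, "dy": 0, "dz": 0, "yaw": 0},
    {"dx": 0, "dy": 0, "dz": 0, "yaw": 0},
    {"dx": 0, "dy": 0, "dz": 0, "yaw": 0},
    {"dx": 0, "dy": 0, "dz": -1, "yaw": 0},
    {"dx": 0, "dy": 0, "dz": -4, "yaw": 0},
    {"dx": 0, "dy": 0, "dz": -9, "yaw": 0},
    {"dx": 1, "dy": -2.5, "dz": -13, "yaw": 0}
  ],
  "grip": 0.5
}}

```text
clock: 26.6
tcp_pos: [0.5231, 0.1028, 0.1554]
ee_rot: [-0.215, 0.977, -0.0, 0.014]
ft_force: [0.2, 0.1, 1.0]
width: 0.0438
```

```bash
python3 -c "
from w import *
p=optics.read_camera('wrist'); save(p,'w17')
go.rel(.482,-.446,.16,216.2)"
```

```text
t 26.65 tcp [0.5259 0.0975 0.1601] alpha -155.54 w 0.044 F [ 0.6 -3.2  3.5] q7 1.78 q1 -0.49
dx 26.49 dy -47.66 dz -0.42 yaw -0.2048
```

View pics/w17.png

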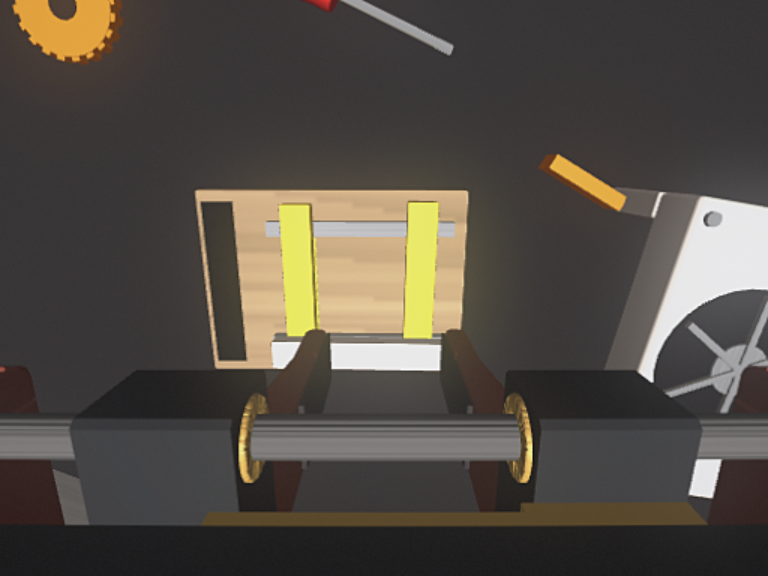

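Request:
{"api": "step_arm", "payload": {
  "rows": [
    {"dx": 2, "dy": -3.5, "dz": 0, "yaw": 0.18},
    {"dx": 4.5, "dy": -8, "dz": 0, "yaw": 0.36},
    {"dx": 7, "dy": -12.5, "dz": 0, "yaw": 0.54},
    {"dx": 9.5, "dy": -17, "dz": 0, "yaw": 0.72},
    {"dx": 12, "dy": -21.5, "dz": 0, "yaw": 0.9},
    {"dx": 14.5, "dy": -26, "dz": 0, "yaw": 1.08},
    {"dx": 17, "dy": -30.5, "dz": 0, "yaw": 1.26},
    {"dx": 19.5, "dy": -35, "dz": 0, "yaw": 1.44}
  ]
}}

```text
clock: 27.65
tcp_pos: [0.4932, -0.3033, 0.1575]
ee_rot: [0.488, 0.873, 0.011, 0.013]
ft_force: [1.0, -0.7, 0.2]
width: 0.044
```

```bash
python3 -c "
from w import *
go.rel(.482,-.446,.14,36.2)"
```

```text
t 27.65 tcp [ 0.4932 -0.3033  0.1575] alpha 121.6 w 0.044 F [ 1.  -0.7  0.2] q7 1.33 q1 -0.04
dx -11.55 dy -8.49 dz 1.63 yaw 1.4906
```

Request:
{"api": "step_arm", "payload": {
  "rows": [
    {"dx": -2, "dy": -1.5, "dz": 0, "yaw": 0.18},
    {"dx": -4, "dy": -3, "dz": 0.5, "yaw": 0.36},
    {"dx": -6, "dy": -4.5, "dz": 1, "yaw": 0.54},
    {"dx": -8, "dy": -6, "dz": 1.5, "yaw": 0.73},
    {"dx": -10, "dy": -7.5, "dz": 1.6, "yaw": 0.92},
    {"dx": -11.5, "dy": -8.5, "dz": 1.6, "yaw": 1.11},
    {"dx": -11.5, "dy": -8.5, "dz": 1.6, "yaw": 1.3},
    {"dx": -11.5, "dy": -8.5, "dz": 1.6, "yaw": 1.49}
  ]
}}

```text
clock: 28.65
tcp_pos: [0.4816, -0.4458, 0.1406]
ee_rot: [0.949, 0.314, 0.017, 0.003]
ft_force: [1.2, -0.6, -0.5]
width: 0.0439
```

```bash
python3 -c "
from w import *
p,m=wrist('w18','w',.012)
go.rel(.482,-.446,-.0035,36.2); print(observe()['ee_rot'])"
```

```text
(np.int32(2148), array([257., 187.]), array([ 482.1, -448.8]), array([119.6,  20.5]), 36.2)
t 28.7 tcp [ 0.4819 -0.4454  0.1403] alpha 36.23 w 0.044 F [-0.3 -0.2  0.4] q7 0.31 q1 0.03
dx -0.48 dy -0.17 dz 14.37 yaw 0.0005
[0.9503259  0.31077299 0.01717017 0.00245162]
```

View pics/w18.png

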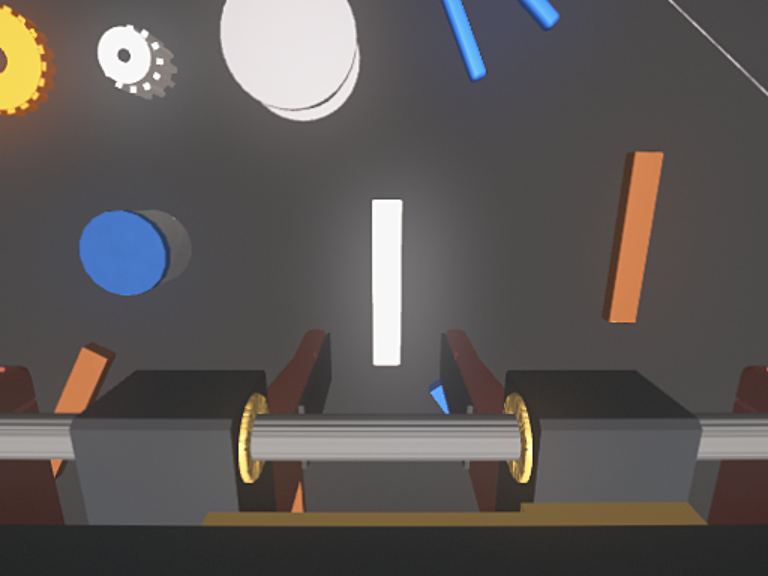

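```bash
python3 -c "
from w import *
go.rel(.4820,-.4483,-.0035,36.2); M=Rot.from_quat(observe()['ee_rot']).as_matrix(); print(M.round(4))"
```

```text
t 28.7 tcp [ 0.4819 -0.4454  0.1403] alpha 36.23 w 0.044 F [-0.3 -0.2  0.4] q7 0.31 q1 0.03
dx -0.61 dy 0.02 dz 14.37 yaw 0.0005
[[ 0.8063  0.5906  0.0342]
 [ 0.5908 -0.8068  0.006 ]
 [ 0.0311  0.0153 -0.9994]]
```

Request:
{"api": "step_arm", "payload": {
  "rows": [
    {"dx": -0.1, "dy": 0, "dz": 3, "yaw": 0},
    {"dx": -0.3, "dy": 0, "dz": 6, "yaw": 0},
    {"dx": -0.4, "dy": 0, "dz": 9, "yaw": 0},
    {"dx": -0.5, "dy": 0, "dz": 11.5, "yaw": 0},
    {"dx": -0.6, "dy": 0, "dz": 13, "yaw": 0},
    {"dx": -0.6, "dy": 0, "dz": 13.8, "yaw": 0},
    {"dx": -0.6, "dy": 0, "dz": 14.3, "yaw": 0},
    {"dx": -0.6, "dy": 0, "dz": 14.3, "yaw": 0}
  ]
}}

```text
clock: 29.7
tcp_pos: [0.4821, -0.4483, -0.0025]
ee_rot: [0.95, 0.311, 0.017, 0.003]
ft_force: [-0.0, 0.2, 1.1]
width: 0.0437
```

Request:
{"api": "step_arm", "payload": {
  "rows": [
    {"dx": 0, "dy": 0, "dz": 0, "yaw": 0},
    {"dx": 0, "dy": 0, "dz": 0, "yaw": 0},
    {"dx": 0, "dy": 0, "dz": 0, "yaw": 0},
    {"dx": 0, "dy": 0, "dz": 0, "yaw": 0},
    {"dx": 0, "dy": 0, "dz": 0, "yaw": 0},
    {"dx": 0, "dy": 0, "dz": 0, "yaw": 0},
    {"dx": 0, "dy": 0, "dz": -1, "yaw": 0},
    {"dx": 0, "dy": 0, "dz": -3, "yaw": 0}
  ],
  "grip": 0,
  "newtons": 12
}}

```text
clock: 30.7
tcp_pos: [0.4806, -0.448, 0.0277]
ee_rot: [0.95, 0.311, 0.017, 0.002]
ft_force: [0.0, 1.2, 0.2]
width: 0.0197
```

```bash
python3 -c "
from w import *
go.rel(.5018,.0726,.13,114.65)"
```

```text
t 30.7 tcp [ 0.4806 -0.448   0.0277] alpha 36.23 w 0.0197 F [0.  1.2 0.2] q7 0.4 q1 0.11
dx 32.78 dy -40.60 dz -9.81 yaw -1.3687
```

Request:
{"api": "step_arm", "payload": {
  "rows": [
    {"dx": 0, "dy": 0, "dz": -5, "yaw": 0},
    {"dx": 3.5, "dy": -4.5, "dz": -9, "yaw": -0.17},
    {"dx": 7.5, "dy": -9, "dz": -9.8, "yaw": -0.35},
    {"dx": 11, "dy": -13.5, "dz": -9.8, "yaw": -0.53},
    {"dx": 15, "dy": -18.5, "dz": -9.8, "yaw": -0.71},
    {"dx": 19, "dy": -23.5, "dz": -9.8, "yaw": -0.89},
    {"dx": 23, "dy": -28.5, "dz": -9.8, "yaw": -1.07},
    {"dx": 27, "dy": -33.5, "dz": -9.8, "yaw": -1.25}
  ]
}}

```text
clock: 31.7
tcp_pos: [0.497, -0.0234, 0.1304]
ee_rot: [0.587, 0.81, 0.013, 0.012]
ft_force: [0.9, 0.5, -0.4]
width: 0.0197
```

```bash
python3 -c "
from w import *
go.rel(.5018,.0726,.080,114.65); M=Rot.from_quat(observe()['ee_rot']).as_matrix(); print(M.round(4))"
```

```text
t 31.7 tcp [ 0.497  -0.0234  0.1304] alpha 108.12 w 0.0197 F [ 0.9  0.5 -0.4] q7 0.61 q1 -0.72
dx 8.99 dy 3.27 dz 5.12 yaw -0.1139
[[-0.3111  0.9498  0.0348]
 [ 0.9504  0.311   0.0073]
 [-0.0039  0.0354 -0.9994]]
```

Request:
{"api": "step_arm", "payload": {
  "rows": [
    {"dx": 3, "dy": 1.1, "dz": 0, "yaw": -0.04},
    {"dx": 6, "dy": 2.2, "dz": 1, "yaw": -0.08},
    {"dx": 9, "dy": 3.25, "dz": 2, "yaw": -0.114},
    {"dx": 9, "dy": 3.25, "dz": 3.5, "yaw": -0.114},
    {"dx": 9, "dy": 3.25, "dz": 5, "yaw": -0.114},
    {"dx": 9, "dy": 3.2, "dz": 6.5, "yaw": -0.114},
    {"dx": 9, "dy": 3.15, "dz": 7.9, "yaw": -0.114},
    {"dx": 9, "dy": 3.15, "dz": 7.9, "yaw": -0.114}
  ]
}}

```text
clock: 32.7
tcp_pos: [0.5009, 0.0717, 0.0511]
ee_rot: [0.54, 0.841, 0.012, 0.012]
ft_force: [0.1, 0.0, 0.4]
width: 0.0196
```

```bash
python3 -c "
from w import *
p=optics.read_camera('wrist'); save(p,'w19')
go.rel(.5018,.0726,.0372,114.65); M=Rot.from_quat(observe()['ee_rot']).as_matrix(); print(M.round(4))"
```

```text
t 32.75 tcp [0.5014 0.0719 0.0517] alpha 114.59 w 0.0199 F [ 0.1 -0.4 -0.3] q7 0.64 q1 -0.76
dx 0.06 dy 0.02 dz 1.45 yaw -0.0011
[[-0.4161  0.9087  0.0339]
 [ 0.9093  0.4161  0.0067]
 [-0.008   0.0336 -0.9994]]
```

View pics/w19.png

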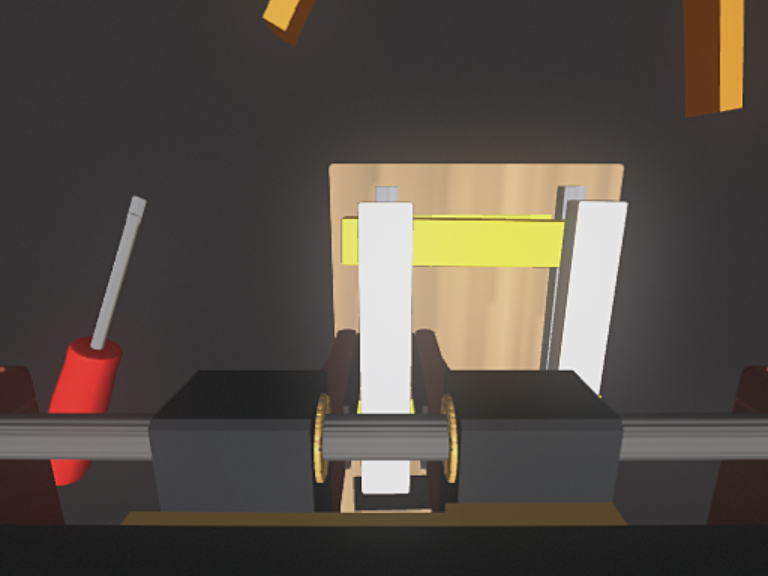

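```bash
python3 -c "
from w import *
p=optics.read_camera('wrist');t=observe()['tcp_pos']; a=np.radians(114.6)
tx=np.array([np.cos(a),np.sin(a)]);ty=np.array([np.sin(a),-np.cos(a)])
def T(uv,z):
    q=(ray_plane(p,np.array(uv)/1.5-.2,z)-t)[:,:2]*1000; return [(round(x@tx,1),round(x@ty,1)) for x in q]
b=t[2]+.0148
print('held',T([[358.5,203],[412,203]],b-.002),T([[361,493],[410,493]],b+.002))
print('corners',T([[329.5,164],[624,164]],.018))
print('rails',T([[376,187],[398,187],[561,187],[585,187]],.026))
print('white b',T([[568,202],[628,202]],.050),'a',T([[342,218],[342.5,265]],.038))
"
```

```text
held [(np.float64(60.7), np.float64(-11.2)), (np.float64(60.7), np.float64(7.8))] [(np.float64(-57.5), np.float64(-11.9)), (np.float64(-58.1), np.float64(8.5))]
corners [(np.float64(75.1), np.float64(-25.2)), (np.float64(75.4), np.float64(109.8))]
rails [(np.float64(65.2), np.float64(-4.5)), (np.float64(65.2), np.float64(5.2)), (np.float64(65.3), np.float64(77.9)), (np.float64(65.3), np.float64(88.8))]
white b [(np.float64(60.1), np.float64(70.9)), (np.float64(60.1), np.float64(95.2))] a [(np.float64(53.0), np.float64(-18.9)), (np.float64(32.9), np.float64(-19.2))]
```

Request:
{"api": "step_arm", "payload": {
  "rows": [
    {"dx": -0.1, "dy": 0.15, "dz": 0.2, "yaw": 0},
    {"dx": -0.1, "dy": 0.15, "dz": 0.5, "yaw": 0},
    {"dx": -0.1, "dy": 0.15, "dz": 0.8, "yaw": 0},
    {"dx": -0.1, "dy": 0.15, "dz": 1.1, "yaw": 0},
    {"dx": -0.1, "dy": 0.15, "dz": 1.35, "yaw": 0},
    {"dx": -0.1, "dy": 0.15, "dz": 1.5, "yaw": 0},
    {"dx": -0.1, "dy": 0.15, "dz": 1.5, "yaw": 0},
    {"dx": -0.1, "dy": 0.15, "dz": 1.5, "yaw": 0}
  ]
}}

```text
clock: 33.8
tcp_pos: [0.5041, 0.0719, 0.0373]
ee_rot: [0.54, 0.841, 0.012, 0.013]
ft_force: [-1.5, 1.3, 0.4]
width: 0.0198
```

Request:
{"api": "step_arm", "payload": {
  "rows": [
    {"dx": 0, "dy": 0, "dz": 0, "yaw": 0},
    {"dx": 0, "dy": 0, "dz": 0, "yaw": 0},
    {"dx": 0, "dy": 0, "dz": 0, "yaw": 0},
    {"dx": 0, "dy": 0, "dz": 0, "yaw": 0},
    {"dx": 0, "dy": 0, "dz": -1, "yaw": 0},
    {"dx": 0, "dy": 0, "dz": -3, "yaw": 0},
    {"dx": 0, "dy": 0, "dz": -6, "yaw": 0},
    {"dx": -3, "dy": 0, "dz": -9, "yaw": 0}
  ],
  "grip": 0.5
}}

```text
clock: 34.8
tcp_pos: [0.5129, 0.0455, 0.1286]
ee_rot: [0.538, 0.842, 0.012, 0.012]
ft_force: [1.0, -0.5, 0.4]
width: 0.0439
```

```bash
python3 -c "
from w import *
p=optics.read_camera('wrist'); save(p,'w20')
q=optics.read_camera('top'); C=cloud(q)
im=q['img'][120:260,80:280]; cv2.imwrite('pics/t20.png',cv2.resize(im[...,::-1],None,fx=4,fy=4,interpolation=cv2.INTER_CUBIC))
x,y,z=C[...,0],C[...,1],C[...,2]
m=(z>0.01)&(z<0.06)&(x<0.66)&(x>.42)&(y>-.04)&(y<.19)&(q['z_map']>0)
print(blobs(q,m,0.018))
a=np.radians(24.65); ex=np.array([np.cos(a),np.sin(a)]);ey=np.array([-ex[1],ex[0]]); o=np.array([.540,.0901])
r_=o-.165*ey; print(r_); go.rel(r_[0],r_[1],.10,114.65)
"
```

```text
[(np.int32(697), array([226., 175.]), array([575.6,  12.8]), array([136.4,  60.5]), 24.7)]
[ 0.60881723 -0.05986396]
t 34.9 tcp [0.5164 0.0413 0.1311] alpha 114.38 w 0.0438 F [-0.1  0.2  1. ] q7 0.59 q1 -0.8
dx -13.00 dy 4.10 dz 3.41 yaw -0.0047
```

View pics/w20.png

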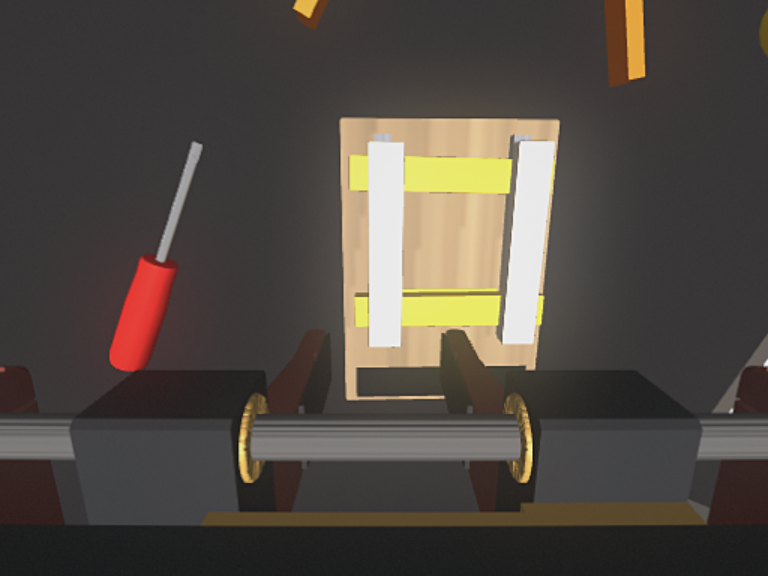

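View pics/t20.png

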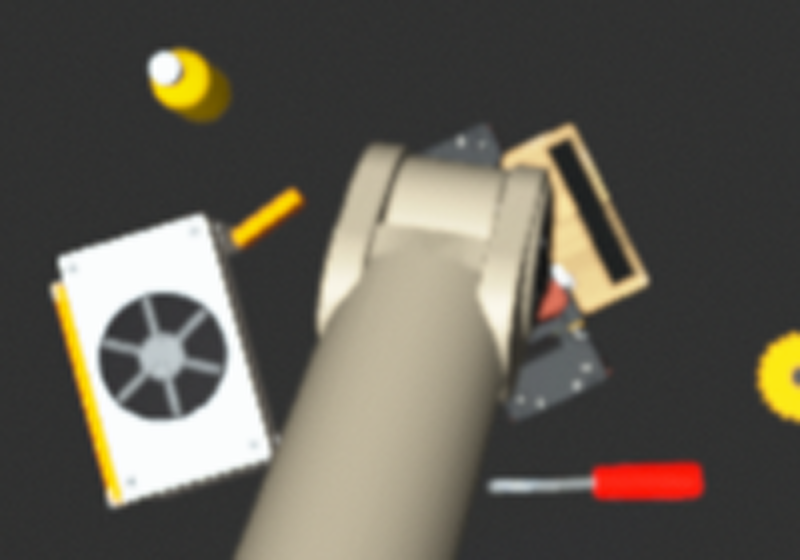

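Request:
{"api": "step_arm", "payload": {
  "rows": [
    {"dx": -4, "dy": 1.3, "dz": 0, "yaw": 0},
    {"dx": -9, "dy": 2.8, "dz": 0, "yaw": 0},
    {"dx": -13, "dy": 4.1, "dz": 0.5, "yaw": -0.005},
    {"dx": -13, "dy": 4.1, "dz": 3, "yaw": -0.005},
    {"dx": -13, "dy": 4.1, "dz": 6, "yaw": -0.005},
    {"dx": -13, "dy": 4.1, "dz": 8, "yaw": -0.005},
    {"dx": -13, "dy": 4.1, "dz": 9, "yaw": -0.005},
    {"dx": -13, "dy": 4.1, "dz": 9, "yaw": -0.005}
  ],
  "grip": 1
}}

```text
clock: 35.9
tcp_pos: [0.6109, -0.0593, 0.0439]
ee_rot: [0.539, 0.842, 0.014, 0.015]
ft_force: [-0.1, 0.3, -0.2]
width: 0.0878
```

```bash
python3 -c "
from w import *
p=optics.read_camera('wrist'); save(p,'w21')
q=optics.read_camera('top'); save(q,'t21'); C=cloud(q)
x,y,z=C[...,0],C[...,1],C[...,2]
m=(z>0.01)&(z<0.06)&(x<0.66)&(x>.42)&(y>-.03)&(y<.19)&(q['z_map']>0)
print(blobs(q,m,0.018))
a=np.radians(24.65); ex=np.array([np.cos(a),np.sin(a)]);ey=np.array([-ex[1],ex[0]]); o=np.array([.540,.0901])
r_=o-.130*ey; print(r_); go.rel(r_[0],r_[1],-.002,114.65);M=Rot.from_quat(observe()['ee_rot']).as_matrix(); print(M.round(4))
"
```

```text
[(np.int32(479), array([183., 177.]), array([568.8, 114.1]), array([ 65. , 129.8]), 25.5)]
[ 0.59421963 -0.02805342]
t 36.0 tcp [ 0.6117 -0.0595  0.045 ] alpha 114.66 w 0.0879 F [-0.5 -0.1  1.1] q7 0.91 q1 -0.44
dx 3.64 dy -0.47 dz 4.64 yaw 0.0002
[[-0.4172  0.9078  0.0427]
 [ 0.9087  0.4173  0.0076]
 [-0.0109  0.0419 -0.9991]]
```

View pics/w21.png

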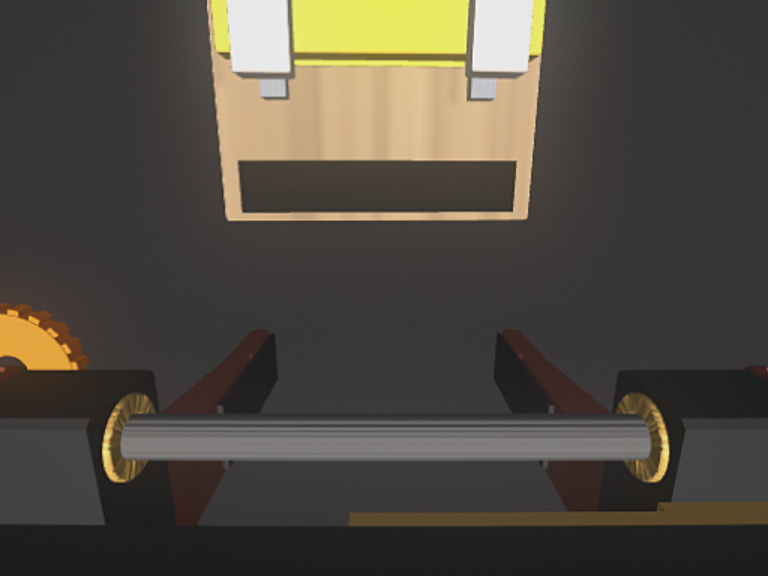

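View pics/t21.png

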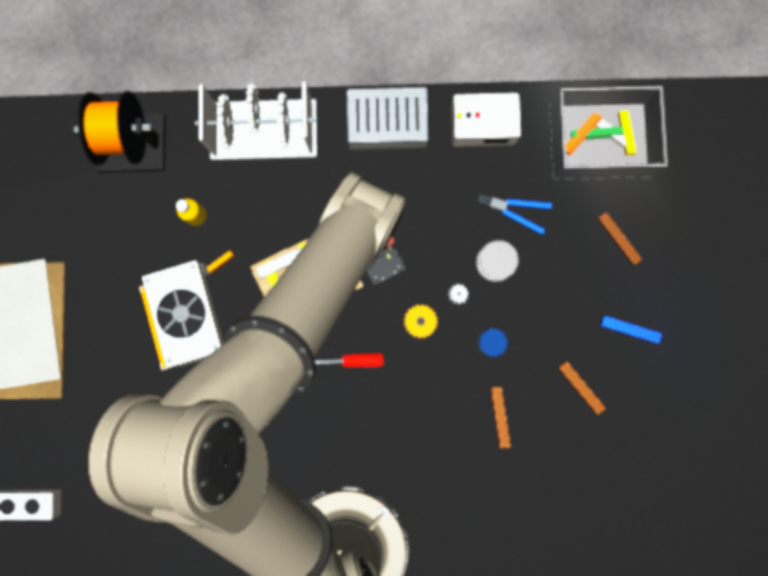

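Request:
{"api": "step_arm", "payload": {
  "rows": [
    {"dx": 0, "dy": 0, "dz": 1.5, "yaw": 0},
    {"dx": 0, "dy": -0.1, "dz": 3, "yaw": 0},
    {"dx": 0, "dy": -0.3, "dz": 4.2, "yaw": 0},
    {"dx": 0.5, "dy": -0.4, "dz": 4.4, "yaw": 0},
    {"dx": 1.5, "dy": -0.4, "dz": 4.4, "yaw": 0},
    {"dx": 2.3, "dy": -0.4, "dz": 4.4, "yaw": 0},
    {"dx": 2.8, "dy": -0.4, "dz": 4.4, "yaw": 0},
    {"dx": 3, "dy": -0.4, "dz": 4.4, "yaw": 0}
  ]
}}

```text
clock: 37.0
tcp_pos: [0.5975, -0.0329, 0.0008]
ee_rot: [0.539, 0.842, 0.015, 0.016]
ft_force: [0.1, 0.1, 0.2]
width: 0.0875
```

```bash
python3 -c "
from w import *
p=optics.read_camera('wrist'); save(p,'w22')
s=optics.read_camera('side'); im=s['img'][100:250,150:350]; cv2.imwrite('pics/s22.png',cv2.resize(im[...,::-1],None,fx=4,fy=4,interpolation=cv2.INTER_CUBIC))
a=np.radians(24.65); ex=np.array([np.cos(a),np.sin(a)]);ey=np.array([-ex[1],ex[0]]); o=np.array([.540,.0901])
t=observe()['tcp_pos']; print('tcp in tray',(t[:2]-o)@ex,(t[:2]-o)@ey); go.rel(*t)
"
```

```text
tcp in tray 0.0007707949946042375 -0.13617995986811832
t 37.1 tcp [ 0.5975 -0.0333  0.0007] alpha 114.68 w 0.0876 F [ 0.1 -0.3 -0.2] q7 0.92 q1 -0.45
dx 0.00 dy 0.00 dz 0.00 yaw 0.0000
```

View pics/w22.png

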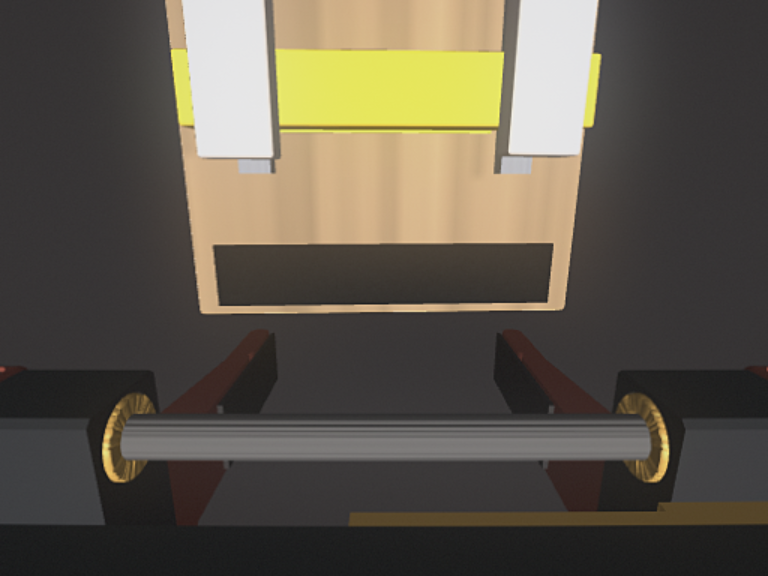

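View pics/s22.png

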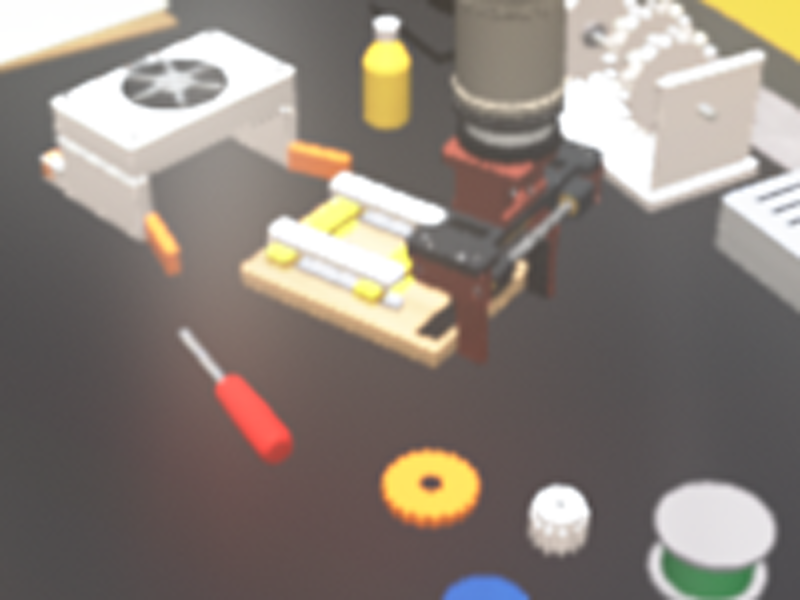

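```bash
cat > push.py <<'E'
from h import *
import sys
B=np.array([473.2,302.0]); bb=np.radians(15.6)
bx=np.array([np.cos(bb),np.sin(bb)]); by=np.array([-bx[1],bx[0]])
def plan(adv, O, yaw_deg, L, tool_tray=None, zt=0.0):
    """adv: list of tray advances(mm); O tray origin world mm, yaw_deg tray yaw; L turn length"""
    o=observe(); t=o["tcp_pos"]*1000; M=Rot.from_quat(o["ee_rot"]).as_matrix()
    th0=np.radians(yaw_deg)-bb
    ez=np.array([-np.sin(th0+bb),np.cos(th0+bb)])
    c0=O-15*ez; p0=np.array([(c0-B)@bx,(c0-B)@by])
    a0=np.degrees(np.arctan2(M[1,0],M[0,0]))
    print("tray in bridge: O",np.round([(O-B)@bx,(O-B)@by],1),"th",round(np.degrees(th0),2),"alpha",round(a0,2),"tcp",np.round(t,1))
    for s in adv:
        th=th0*max(0,1-s/L) if L>0 else th0
        # integrate com
        n=200; ss=np.linspace(0,s,n) if s>0 else np.zeros(n)
        hh=th0*np.clip(1-ss/L,0,1) if L>0 else th0+0*ss
        ds=s/(n-1)
        x=p0[0]-np.sum(np.sin(hh[:-1]))*ds; y=p0[1]+np.sum(np.cos(hh[:-1]))*ds
        off=110-min(0,s) if s<0 else 110
        h=np.array([-np.sin(th),np.cos(th)])
        com=np.array([x,y]); tcp=com-110*h
        if s<0: tcp=com+(s-110)*h if False else np.array(p0)-(110-s)*h
        w=B+tcp[0]*bx+tcp[1]*by
        d=M.T@(np.r_[w,zt]-t)/10
        alpha=np.degrees(th+bb)+90
        print("s %5.1f dx %.2f dy %.2f dz %.2f yaw %.3f | org y %.1f x %.1f th %.1f"%(s,*d,-np.radians((alpha-a0+180)%360-180),y+15*np.cos(th),x-15*np.sin(th),np.degrees(th)))
E
python3 -c "
from push import *
plan([-6,-2,2,8,15,23,32,42],np.array([540.,90.1]),24.65,135)"
```

```text
tray in bridge: O [   7.4 -222.1] th 9.05 alpha 114.68 tcp [597.5 -33.3   0.7]
s  -6.0 dx 0.52 dy 0.00 dz 0.06 yaw -0.006 | org y -228.0 x 8.2 th 9.5
s  -2.0 dx 0.92 dy -0.05 dz 0.06 yaw -0.002 | org y -224.0 x 7.6 th 9.2
s   2.0 dx 1.32 dy -0.10 dz 0.05 yaw 0.003 | org y -220.1 x 7.1 th 8.9
s   8.0 dx 1.92 dy -0.18 dz 0.04 yaw 0.010 | org y -214.1 x 6.3 th 8.5
s  15.0 dx 2.62 dy -0.26 dz 0.03 yaw 0.018 | org y -207.2 x 5.4 th 8.0
s  23.0 dx 3.42 dy -0.34 dz 0.02 yaw 0.027 | org y -199.2 x 4.4 th 7.5
s  32.0 dx 4.33 dy -0.43 dz 0.00 yaw 0.038 | org y -190.3 x 3.5 th 6.9
s  42.0 dx 5.33 dy -0.51 dz -0.01 yaw 0.050 | org y -180.3 x 2.5 th 6.2
```

Request:
{"api": "step_arm", "payload": {
  "rows": [
    {"dx": 0.5, "dy": 0, "dz": 0.05, "yaw": 0},
    {"dx": 0.9, "dy": -0.05, "dz": 0.05, "yaw": 0},
    {"dx": 1.3, "dy": -0.1, "dz": 0.05, "yaw": 0.003},
    {"dx": 1.9, "dy": -0.18, "dz": 0.05, "yaw": 0.01},
    {"dx": 2.6, "dy": -0.26, "dz": 0.05, "yaw": 0.018},
    {"dx": 3.4, "dy": -0.34, "dz": 0.05, "yaw": 0.027},
    {"dx": 4.2, "dy": -0.42, "dz": 0.0, "yaw": 0.037},
    {"dx": 5.0, "dy": -0.49, "dz": 0.0, "yaw": 0.046}
  ]
}}

```text
clock: 38.1
tcp_pos: [0.5719, 0.0106, -0.0]
ee_rot: [0.559, 0.829, 0.015, 0.016]
ft_force: [0.9, -4.9, 1.4]
width: 0.0879
```

```bash
python3 -c "
from w import *
p=optics.read_camera('wrist'); save(p,'w23')
o=observe(); print(o['tcp_pos'],o['ft_force'],o['width'])
"
```

```text
[ 5.71444079e-01  1.17851587e-02 -1.31135107e-04] [-0.44589009 -3.89183165  2.58971513] 0.08777993925490236
```

View pics/w23.png

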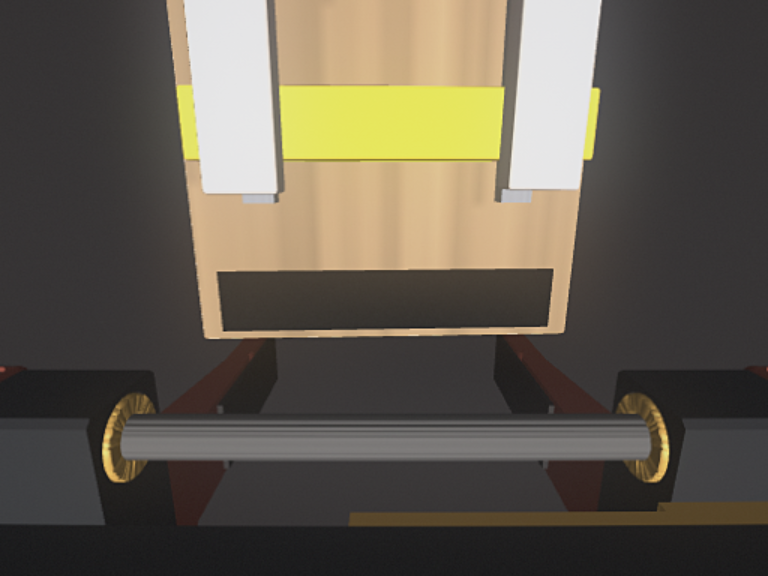

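```bash
cat >> push.py <<'E'
def fromtool(adv,L,lat=0.0,zt=0.0,off=125):
    o=observe(); t=o["tcp_pos"][:2]*1000; M=Rot.from_quat(o["ee_rot"]).as_matrix()
    h=M[:2,0]/np.linalg.norm(M[:2,0]); yaw=np.degrees(np.arctan2(h[1],h[0]))-90
    ex=np.array([h[1],-h[0]])
    plan(adv,t+off*h+lat*ex,yaw,L,zt=zt)
E
python3 -c "
from push import *
fromtool([8,16,24,32,40,48,56,64],95)"
```

```text
tray in bridge: O [   2.5 -181.7] th 6.46 alpha 112.06 tcp [ 5.714e+02  1.180e+01 -1.000e-01]
s   8.0 dx 0.80 dy -0.10 dz -0.02 yaw 0.009 | org y -173.8 x 1.8 th 5.9
s  16.0 dx 1.60 dy -0.19 dz -0.03 yaw 0.019 | org y -165.8 x 1.2 th 5.4
s  24.0 dx 2.40 dy -0.28 dz -0.04 yaw 0.028 | org y -157.8 x 0.6 th 4.8
s  32.0 dx 3.21 dy -0.36 dz -0.05 yaw 0.038 | org y -149.8 x 0.1 th 4.3
s  40.0 dx 4.01 dy -0.43 dz -0.06 yaw 0.047 | org y -141.8 x -0.3 th 3.7
s  48.0 dx 4.82 dy -0.49 dz -0.07 yaw 0.057 | org y -133.8 x -0.7 th 3.2
s  56.0 dx 5.62 dy -0.54 dz -0.08 yaw 0.066 | org y -125.8 x -0.9 th 2.7
s  64.0 dx 6.43 dy -0.59 dz -0.09 yaw 0.076 | org y -117.8 x -1.1 th 2.1
```

Request:
{"api": "step_arm", "payload": {
  "rows": [
    {"dx": 0.8, "dy": -0.1, "dz": 0, "yaw": 0.009},
    {"dx": 1.6, "dy": -0.19, "dz": -0.02, "yaw": 0.019},
    {"dx": 2.4, "dy": -0.28, "dz": -0.04, "yaw": 0.028},
    {"dx": 3.2, "dy": -0.36, "dz": -0.05, "yaw": 0.038},
    {"dx": 4.0, "dy": -0.43, "dz": -0.06, "yaw": 0.047},
    {"dx": 4.8, "dy": -0.49, "dz": -0.07, "yaw": 0.057},
    {"dx": 5.5, "dy": -0.54, "dz": -0.08, "yaw": 0.066},
    {"dx": 6.0, "dy": -0.57, "dz": -0.08, "yaw": 0.072}
  ]
}}

```text
clock: 39.15
tcp_pos: [0.5433, 0.0656, -0.0001]
ee_rot: [0.588, 0.809, 0.016, 0.015]
ft_force: [1.6, -5.3, 1.3]
width: 0.0877
```

```bash
python3 -c "
from push import *
p=optics.read_camera('wrist'); save(p,'w24')
o=observe(); print(o['tcp_pos'],o['ft_force'],o['width'])
fromtool([8,16,24,32,40,48,56,64],40)"
```

```text
[ 5.43069665e-01  6.62923168e-02 -1.31366902e-04] [ 0.33904867 -3.38156068  3.06171236] 0.08779651499679304
tray in bridge: O [  -1.2 -120.9] th 2.35 alpha 107.95 tcp [ 5.431e+02  6.630e+01 -1.000e-01]
s   8.0 dx 0.80 dy -0.09 dz -0.02 yaw 0.008 | org y -112.9 x -1.4 th 1.9
s  16.0 dx 1.60 dy -0.17 dz -0.03 yaw 0.016 | org y -104.9 x -1.5 th 1.4
s  24.0 dx 2.40 dy -0.24 dz -0.03 yaw 0.025 | org y -96.9 x -1.5 th 0.9
s  32.0 dx 3.21 dy -0.31 dz -0.04 yaw 0.033 | org y -88.9 x -1.5 th 0.5
s  40.0 dx 4.01 dy -0.37 dz -0.05 yaw 0.041 | org y -80.9 x -1.4 th 0.0
s  48.0 dx 4.81 dy -0.33 dz -0.05 yaw 0.041 | org y -72.9 x -1.4 th 0.0
s  56.0 dx 5.61 dy -0.30 dz -0.05 yaw 0.041 | org y -64.9 x -1.4 th 0.0
s  64.0 dx 6.41 dy -0.27 dz -0.05 yaw 0.041 | org y -56.9 x -1.4 th 0.0
```

View pics/w24.png

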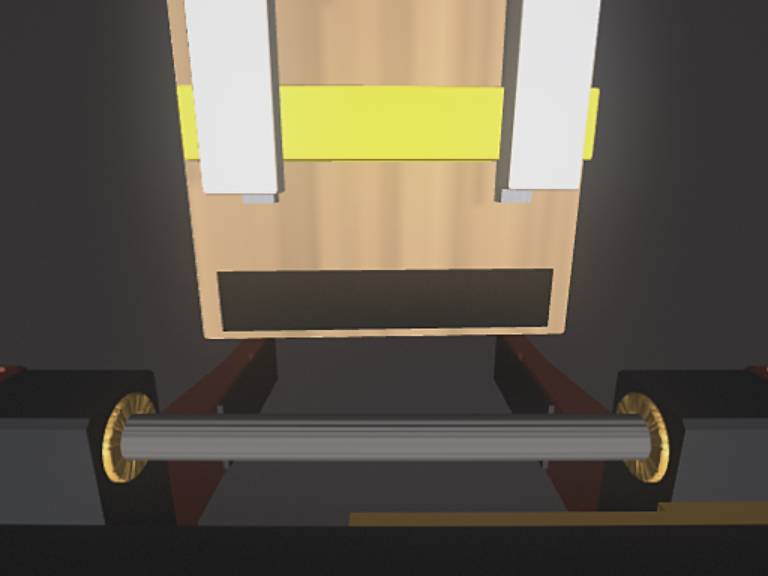

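```bash
python3 -c "
from h import *
s=optics.read_camera('side'); im=s['img'][80:230,120:320]; cv2.imwrite('pics/s24.png',cv2.resize(im[...,::-1],None,fx=4,fy=4,interpolation=cv2.INTER_CUBIC))
"
```

```text
(no output)
```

View pics/s24.png

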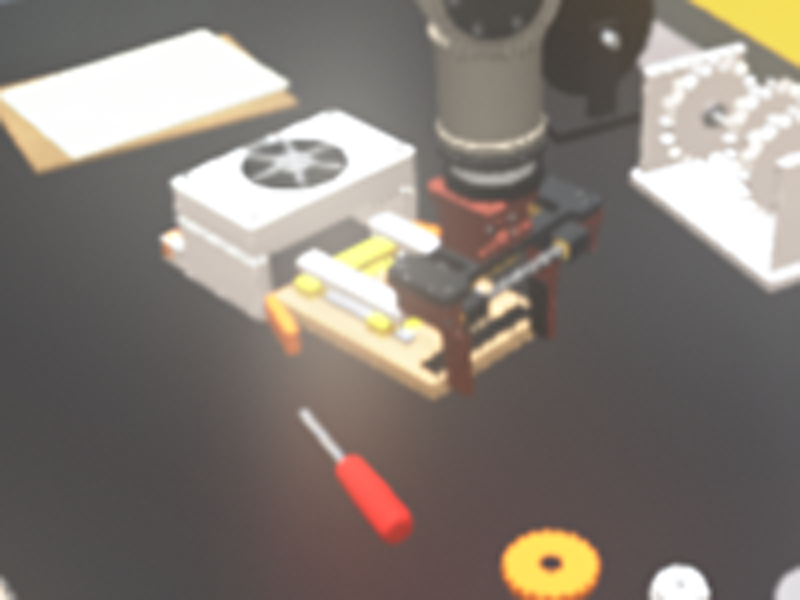

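Request:
{"api": "step_arm", "payload": {
  "rows": [
    {"dx": 0.8, "dy": -0.09, "dz": 0, "yaw": 0.008},
    {"dx": 1.6, "dy": -0.17, "dz": -0.02, "yaw": 0.016},
    {"dx": 2.4, "dy": -0.24, "dz": -0.03, "yaw": 0.025},
    {"dx": 3.2, "dy": -0.31, "dz": -0.04, "yaw": 0.033},
    {"dx": 4.0, "dy": -0.36, "dz": -0.05, "yaw": 0.041},
    {"dx": 4.8, "dy": -0.33, "dz": -0.05, "yaw": 0.041},
    {"dx": 5.5, "dy": -0.3, "dz": -0.05, "yaw": 0.041},
    {"dx": 6.0, "dy": -0.28, "dz": -0.05, "yaw": 0.041}
  ]
}}

```text
clock: 40.25
tcp_pos: [0.5216, 0.123, -0.0001]
ee_rot: [0.604, 0.797, 0.016, 0.014]
ft_force: [1.3, -4.3, -0.2]
width: 0.0881
```

```bash
python3 -c "
from push import *
p=optics.read_camera('wrist'); save(p,'w25')
o=observe(); print(o['tcp_pos'],o['ft_force'],o['width'])
fromtool([8,16,24,32,40,48,56,64],30)"
```

```text
[ 5.21418289e-01  1.23650284e-01 -1.55606036e-04] [ 0.25499575 -2.11751904 -0.13639153] 0.08786309998893224
tray in bridge: O [ -1.7 -59.7] th 0.08 alpha 105.68 tcp [ 5.214e+02  1.237e+02 -2.000e-01]
s   8.0 dx 0.80 dy -0.00 dz -0.02 yaw 0.000 | org y -51.7 x -1.7 th 0.1
s  16.0 dx 1.60 dy -0.01 dz -0.02 yaw 0.001 | org y -43.7 x -1.7 th 0.0
s  24.0 dx 2.40 dy -0.01 dz -0.02 yaw 0.001 | org y -35.7 x -1.7 th 0.0
s  32.0 dx 3.20 dy -0.01 dz -0.02 yaw 0.001 | org y -27.7 x -1.7 th 0.0
s  40.0 dx 4.00 dy -0.01 dz -0.02 yaw 0.001 | org y -19.7 x -1.7 th 0.0
s  48.0 dx 4.80 dy -0.01 dz -0.02 yaw 0.001 | org y -11.7 x -1.7 th 0.0
s  56.0 dx 5.60 dy -0.01 dz -0.02 yaw 0.001 | org y -3.7 x -1.7 th 0.0
s  64.0 dx 6.40 dy -0.01 dz -0.03 yaw 0.001 | org y 4.3 x -1.7 th 0.0
```

View pics/w25.png

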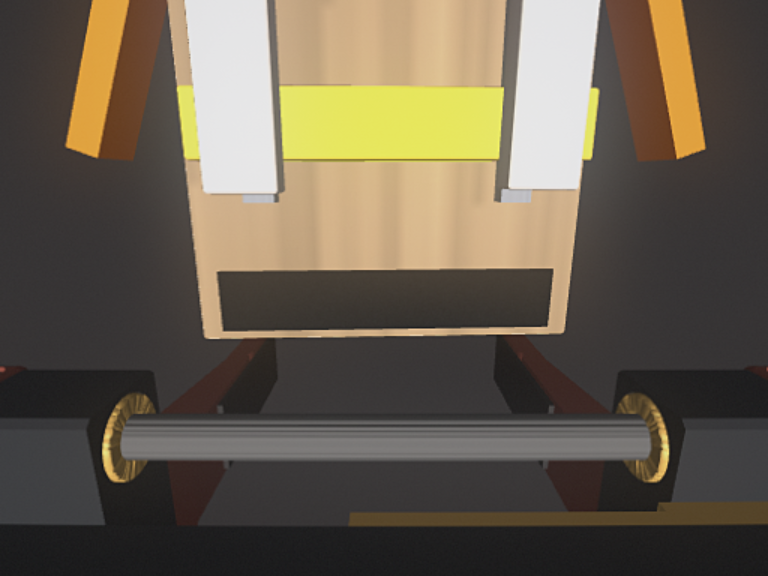

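Request:
{"api": "step_arm", "payload": {
  "rows": [
    {"dx": 0.8, "dy": 0, "dz": 0, "yaw": 0},
    {"dx": 1.6, "dy": 0, "dz": 0, "yaw": 0},
    {"dx": 2.4, "dy": 0, "dz": -0.02, "yaw": 0},
    {"dx": 3.1, "dy": 0, "dz": -0.02, "yaw": 0},
    {"dx": 3.7, "dy": 0, "dz": -0.02, "yaw": 0},
    {"dx": 4.2, "dy": 0, "dz": -0.02, "yaw": 0},
    {"dx": 4.6, "dy": 0, "dz": -0.02, "yaw": 0},
    {"dx": 4.9, "dy": 0, "dz": -0.02, "yaw": 0}
  ]
}}

```text
clock: 41.3
tcp_pos: [0.5081, 0.171, -0.0]
ee_rot: [0.604, 0.797, 0.016, 0.013]
ft_force: [0.6, -3.2, -0.3]
width: 0.0878
```

```bash
python3 -c "
from push import *
p=optics.read_camera('wrist'); save(p,'w26')
o=observe(); print(o['tcp_pos'],o['ft_force'],o['width'])
fromtool([8,16],30)"
```

```text
[ 5.07966243e-01  1.71366504e-01 -6.05766824e-05] [ 0.75293808 -2.82239248  0.88139853] 0.08775964358291043
tray in bridge: O [ -1.9 -10.2] th 0.1 alpha 105.7 tcp [ 5.080e+02  1.714e+02 -1.000e-01]
s   8.0 dx 0.80 dy -0.00 dz -0.01 yaw 0.000 | org y -2.2 x -1.9 th 0.1
s  16.0 dx 1.60 dy -0.01 dz -0.01 yaw 0.001 | org y 5.8 x -1.9 th 0.0
```

View pics/w26.png

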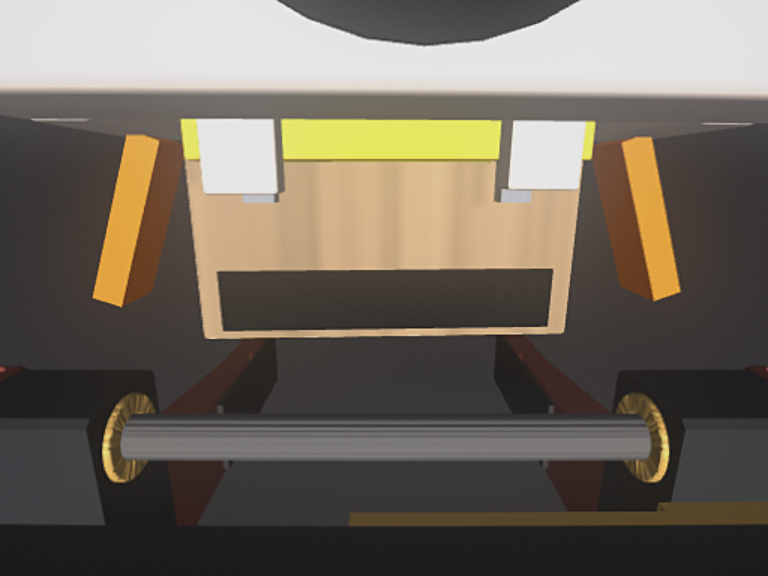

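Request:
{"api": "step_arm", "payload": {
  "rows": [
    {"dx": 0.2, "dy": 0, "dz": 0, "yaw": 0},
    {"dx": 0.4, "dy": 0, "dz": 0, "yaw": 0},
    {"dx": 0.5, "dy": 0, "dz": 0, "yaw": 0},
    {"dx": 0.6, "dy": 0, "dz": 0, "yaw": 0},
    {"dx": 0.7, "dy": 0, "dz": 0, "yaw": 0},
    {"dx": 0.75, "dy": 0, "dz": 0, "yaw": 0},
    {"dx": 0.8, "dy": 0, "dz": 0, "yaw": 0},
    {"dx": 0.8, "dy": 0, "dz": 0, "yaw": 0}
  ]
}}

```text
clock: 42.35
tcp_pos: [0.5058, 0.1791, -0.0001]
ee_rot: [0.604, 0.797, 0.016, 0.013]
ft_force: [0.7, -3.7, 1.5]
width: 0.088
```

Request:
{"api": "step_arm", "payload": {
  "rows": [
    {"dx": 0.03, "dy": 0, "dz": 0, "yaw": 0},
    {"dx": 0.06, "dy": 0, "dz": 0, "yaw": 0},
    {"dx": 0.1, "dy": 0, "dz": 0, "yaw": 0},
    {"dx": 0.13, "dy": 0, "dz": 0, "yaw": 0},
    {"dx": 0.16, "dy": 0, "dz": 0, "yaw": 0},
    {"dx": 0.2, "dy": 0, "dz": 0, "yaw": 0},
    {"dx": 0.23, "dy": 0, "dz": 0, "yaw": 0},
    {"dx": 0.25, "dy": 0, "dz": 0, "yaw": 0}
  ]
}}

```text
clock: 43.35
tcp_pos: [0.5051, 0.1816, -0.0001]
ee_rot: [0.604, 0.797, 0.016, 0.013]
ft_force: [2.4, -4.0, 1.4]
width: 0.0879
```

```bash
python3 -c "
from push import *
p=optics.read_camera('wrist'); save(p,'w27')
q=optics.read_camera('top'); im=q['img'][150:270,70:230]; cv2.imwrite('pics/t27.png',cv2.resize(im[...,::-1],None,fx=4,fy=4,interpolation=cv2.INTER_CUBIC))
o=observe(); print(o['tcp_pos'],o['ft_force'],o['width'])
fromtool([8],30)"
```

```text
[ 5.05122582e-01  1.81570831e-01 -6.15951803e-05] [ 1.96647935 -2.98075394  1.77066997] 0.08729227139322467
tray in bridge: O [-1.9  0.4] th 0.1 alpha 105.7 tcp [ 5.051e+02  1.816e+02 -1.000e-01]
s   8.0 dx 0.80 dy -0.00 dz -0.01 yaw 0.000 | org y 8.4 x -1.9 th 0.1
```

View pics/w27.png

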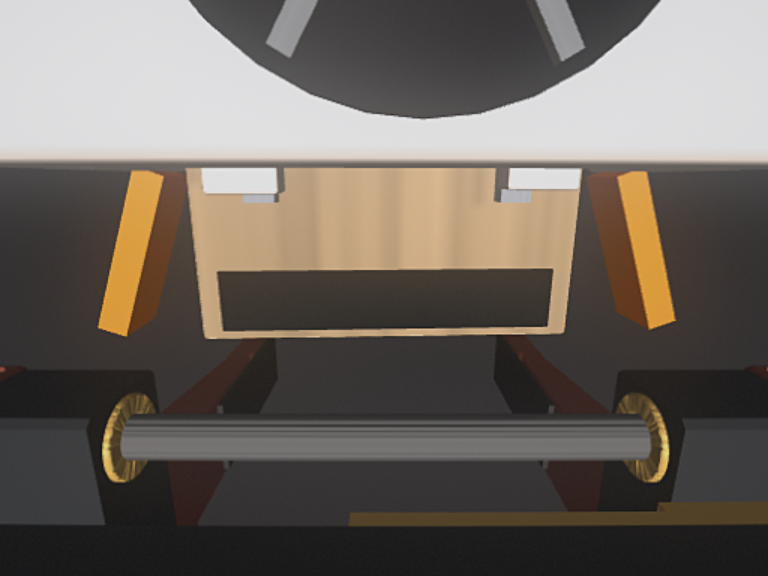

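Request:
{"api": "step_arm", "payload": {
  "rows": [
    {"dx": 0.03, "dy": 0, "dz": 0, "yaw": 0},
    {"dx": 0.06, "dy": 0, "dz": 0, "yaw": 0},
    {"dx": 0.09, "dy": 0, "dz": 0, "yaw": 0},
    {"dx": 0.12, "dy": 0, "dz": 0, "yaw": 0},
    {"dx": 0.15, "dy": 0, "dz": 0, "yaw": 0},
    {"dx": 0.18, "dy": 0, "dz": 0, "yaw": 0},
    {"dx": 0.2, "dy": 0, "dz": 0, "yaw": 0},
    {"dx": 0.22, "dy": 0, "dz": 0, "yaw": 0}
  ]
}}

```text
clock: 44.45
tcp_pos: [0.505, 0.1817, -0.0]
ee_rot: [0.604, 0.797, 0.016, 0.014]
ft_force: [2.6, -9.4, 1.2]
width: 0.0879
```

Request:
{"api": "step_arm", "payload": {
  "rows": [
    {"dx": 0.1, "dy": 0, "dz": 0, "yaw": 0},
    {"dx": 0.15, "dy": 0, "dz": 0, "yaw": 0},
    {"dx": 0.2, "dy": 0, "dz": 0, "yaw": 0},
    {"dx": 0.25, "dy": 0, "dz": 0, "yaw": 0},
    {"dx": 0.3, "dy": 0, "dz": 0, "yaw": 0},
    {"dx": 0.35, "dy": 0, "dz": 0, "yaw": 0},
    {"dx": 0.35, "dy": 0, "dz": 0, "yaw": 0},
    {"dx": 0.35, "dy": 0, "dz": 0, "yaw": 0}
  ]
}}

```text
clock: 45.45
tcp_pos: [0.505, 0.1816, 0.0]
ee_rot: [0.605, 0.796, 0.015, 0.016]
ft_force: [4.3, -11.4, 1.0]
width: 0.0878
```

```bash
python3 -c "
from push import *
p=optics.read_camera('wrist'); save(p,'w28')
o=observe(); print(o['tcp_pos'],o['ft_force'],o['width'])
fromtool([8],30)"
```

```text
[5.04971139e-01 1.81662956e-01 4.87200720e-05] [  3.98356833 -12.61704522   0.48653991] 0.08785196168862008
tray in bridge: O [-1.7  0.6] th -0.03 alpha 105.57 tcp [505.  181.7   0. ]
s   8.0 dx 0.80 dy 0.00 dz -0.00 yaw -0.000 | org y 8.6 x -1.7 th -0.0
```

View pics/w28.png

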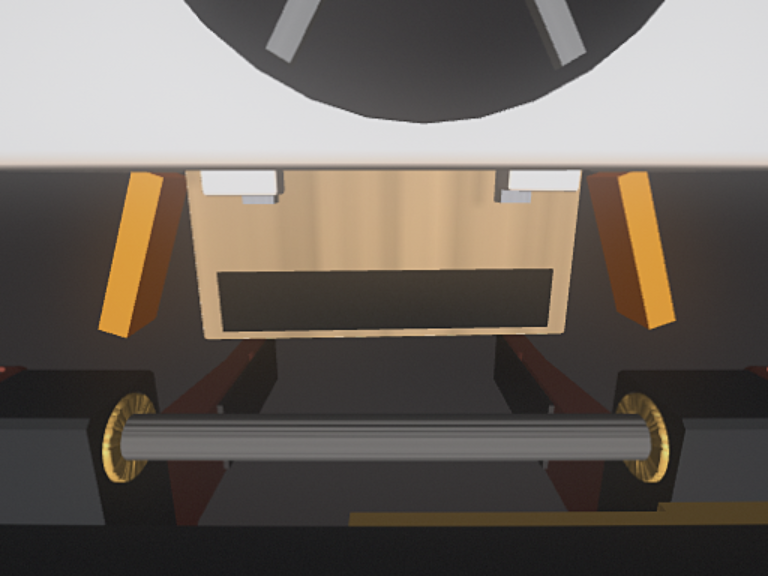

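Request:
{"api": "step_arm", "payload": {
  "rows": [
    {"dx": -0.3, "dy": 0, "dz": 0, "yaw": 0},
    {"dx": -1, "dy": 0, "dz": 0, "yaw": 0},
    {"dx": -2.5, "dy": 0, "dz": 0, "yaw": 0},
    {"dx": -4.5, "dy": 0, "dz": -0.5, "yaw": 0},
    {"dx": -7, "dy": 0, "dz": -3, "yaw": 0},
    {"dx": -10, "dy": 0, "dz": -7, "yaw": 0},
    {"dx": -13, "dy": 0, "dz": -11, "yaw": 0},
    {"dx": -17, "dy": 0, "dz": -15, "yaw": 0}
  ]
}}

```text
clock: 46.5
tcp_pos: [0.544, 0.0154, 0.1528]
ee_rot: [0.605, 0.796, 0.015, 0.016]
ft_force: [0.9, -0.0, -0.2]
width: 0.0879
```

Request:
{"api": "step_arm", "payload": {
  "rows": [
    {"dx": -4, "dy": 0, "dz": -2, "yaw": 0},
    {"dx": -8, "dy": 0, "dz": -3, "yaw": 0},
    {"dx": -12, "dy": 0, "dz": -3, "yaw": 0},
    {"dx": -15, "dy": 0, "dz": -3, "yaw": 0},
    {"dx": -18, "dy": 0, "dz": -3, "yaw": 0},
    {"dx": -20, "dy": 0, "dz": -3, "yaw": 0},
    {"dx": -20, "dy": 0, "dz": -3, "yaw": 0},
    {"dx": -20, "dy": 0, "dz": -3, "yaw": 0}
  ]
}}

```text
clock: 47.5
tcp_pos: [0.5958, -0.1771, 0.1842]
ee_rot: [0.605, 0.796, 0.015, 0.016]
ft_force: [0.9, 0.1, 0.6]
width: 0.0876
```

```bash
python3 -c "
from scene import *
q=optics.read_camera('top'); C=cloud(q); save(q,'t29')
x,y,z=C[...,0],C[...,1],C[...,2]
m=(z>0.01)&(z<0.06)&(x<0.66)&(x>.40)&(y>.12)&(y<.45)&(q['z_map']>0)
print(blobs(q,m,0.018))
s=optics.read_camera('side'); im=s['img'][70:220,110:310]; cv2.imwrite('pics/s29.png',cv2.resize(im[...,::-1],None,fx=4,fy=4,interpolation=cv2.INTER_CUBIC))
w=optics.read_camera('wrist'); save(w,'w29'); print(observe()['clock'],observe()['ft_force'])
"
```

```text
[(np.int32(103), array([144., 175.]), array([580.3, 253.3]), array([23.3, 68.9]), 21.7), (np.int32(1142), array([155., 205.]), array([476.8, 221.3]), array([169.8,  73.3]), 15.4), (np.int32(151), array([100., 212.]), array([467.4, 391.4]), array([140.6,  10.2]), 15.9)]
47.65 [-0.24848209  0.03899498 -0.39342693]
```

View pics/t29.png

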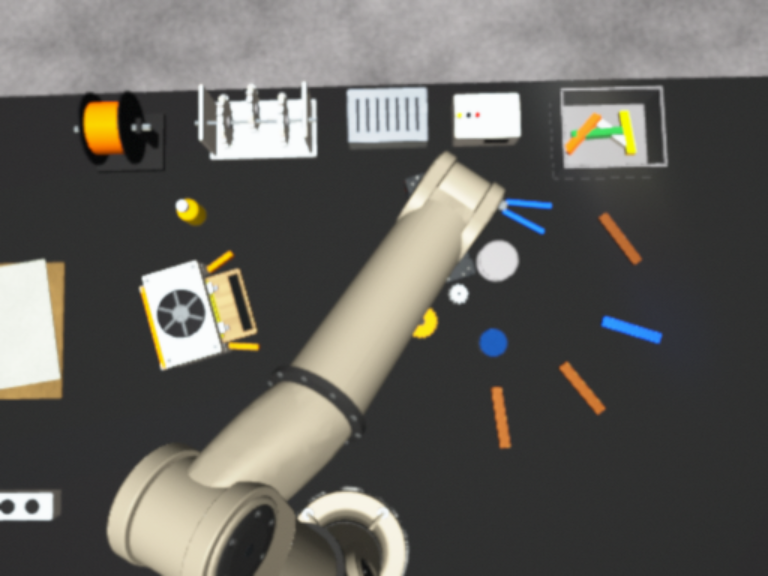

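View pics/s29.png

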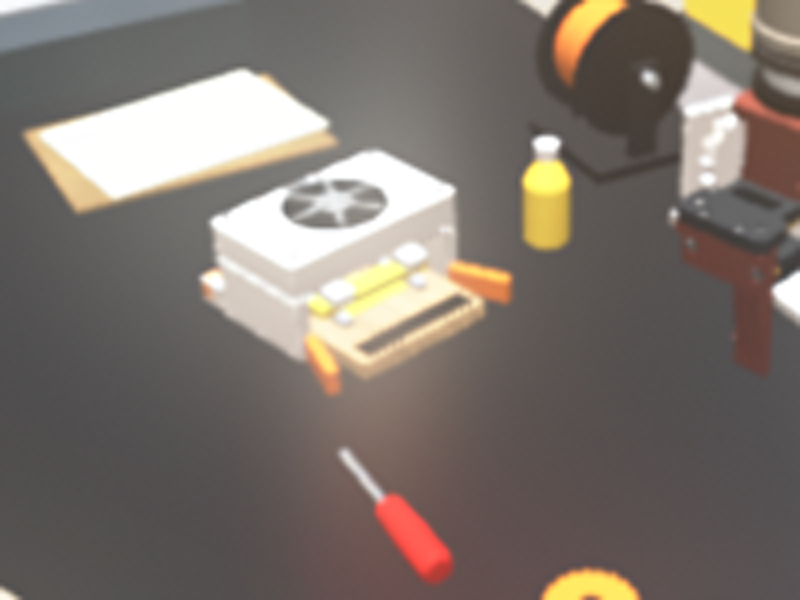

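View pics/w29.png

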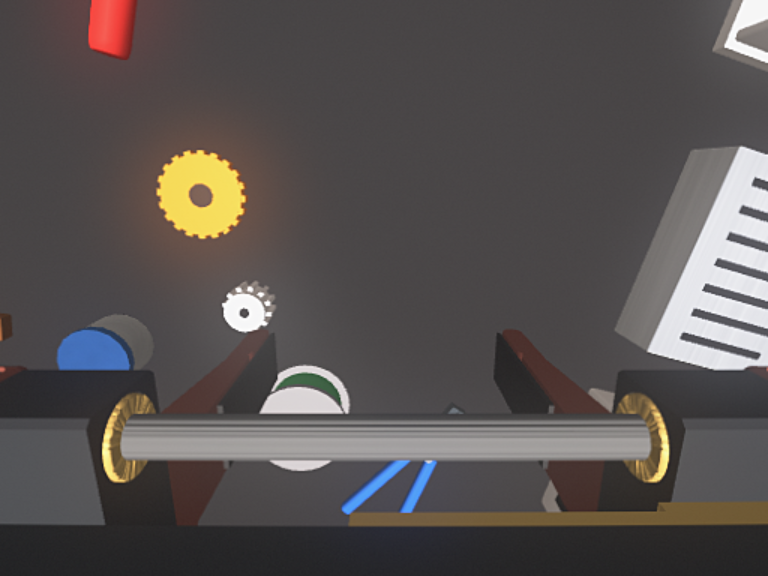

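```bash
python3 -c "
from h import *
o=observe(); print(np.abs(o['joint_velocities']).max()); print(r.close_job(), observe()['clock'])"
```

```text
0.0024884558052130773
the job is handed in; nothing more can be done
the job is handed in; nothing more can be done
```

The tower is finished and the tray is home under the bridge. I handed the job in at about 47.7 s of the 72 s limit.

**What I did:**
- I laid the second yellow slat on the free band. I squeezed the first yellow slat square, because it was about 2.5° off and 2.6 mm off-centre. The two white slats then went crosswise on top, one over each rail.
- I pushed the tray home with both open fingers on its rear edge.

**Last checks:**
- **Home position:** the tray stopped advancing against the stop. The push force rose from about 3–4 N to 13 N with no further travel. The tray's origin came out about 0.6 mm past home along the lane, 1.7 mm off-centre and square to within 0.1°, all inferred from the tool pose.
- **Tower:** before the push, the wrist view showed all four slats in order. During the push, the parts still in view did not shift. At the end, the side view showed the rear yellow slat and both white ends in place. The front half under the hood could not be seen.
- **Everything else:** the spool, tin, pinion, screwdriver, glue and cutters look unmoved. The arm partly hid the gear and cutters from the top camera, but the wrist view showed both.

**What disagreed:**
- **Fingertips:** they sit about 26 mm higher than the interface text says. My first two grasps of the yellow slat therefore closed on air above it without moving it. I corrected for this from the camera depth.
- **Tool tilt:** the tool drifted to about 2.5° of tilt over the job, so the last white slat was let go slightly tilted. It settled flat.

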